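# Register the flat-edged discs in the reader's turntable

### The arm

A 6-joint arm with a two-finger parallel gripper is mounted at the origin on a cart in front of the work surface, level with it; the furniture and walls round the work are solid. World frame = base frame: x ahead of the robot, y to its left, z up, the work surface at z = 0. Lengths are in m, angles in rad, forces in N, time in s.
With the tool pointing down it reaches from about 0.275 to 0.85 m from the base axis. Payload 19 kg.
Tool frame: the origin (TCP) lies midway between the tips of the shut fingers; the grasp point (between the pads) lies manip.tcp_to_grasp behind it (manip.tcp_to_grasp is the distance from the TCP to the grasp point, in m); z points along the fingers, y is the line along which they close (so a half turn about z gives the same grasp; the last joint's range is limited). The gripper opens to 85 mm and grips with 20 to 120 N. Pads are 22 mm wide; open, the fingers measure 114 mm over their backs; the gripper's body (76 mm by 85 mm) begins 54 mm behind the grasp point. The pads swing forward as they close: fully open they stand 13 mm farther back than shut.
Start: joints at [-1.303, 0.15, 1.437, -0, 1.554, -0.134], TCP at [0.225, -0.529, 0.231] pointing down, gripper open.
Joint ranges: [-2.8, 2.8], [-0.68, 2.1], [0.12, 2.68], [-1.39, 4.53], [0.16, 2.79], [-2.81, 2.81]. Speed limits (rad/s): [1.89, 1.89, 2.22, 3.01, 3.01, 3.01].

### API

Orientations are given as a unit quaternion [x, y, z, w].
In Python, from cell import manip gives the robot as it stands. The module is installed in compiled form; this text tells all that it offers.
- The arm moves only by the tool servo_tool, never from a script. Its argument "increments" is one flat list of numbers, 7 for each row, row after row: the turn, a rotation vector about the world's x, y, z normalised to -1 to 1, where 1 is pi/2 rad, then the shift along the world's x, y, z normalised to -1 to 1, where 1 is 0.15 m, then the opening, from -1 (shut) to 1 (fully open), so that 0 is half open. A call has 1 to 5 rows; each row shifts and turns the commanded pose from where the row before left it; what a row does not reach is not made up. A row lasts 1/8 s, in which the tool goes at most 62.5 mm and 10.7 degrees, less where a joint would pass 70% of its speed; a pose out of reach is approached as far as the arm can. A call with a number of a shift or a turn outside -1 to 1 is refused whole. A call with a gripper value outside its range is refused whole. The fingers move at their own pace and stop on an object; the grip force is fixed at half the most. Time passes only in rows, so rows that do not move let the fingers close. It gives the time, the measured TCP pose, the force, the opening and the grip force at its end, in the units of the state.
- manip.read_state(): the state, without advancing time (a new reading comes with each control period).
- manip.read_camera(name): name is "scene" or "top" or "wrist"; returns a dict with "img" (384x512x3 uint8, red, green, blue), "z_map" (384x512 float32, m along the optical axis (not along the pixel's ray), 0 where there is no reading), "fx", "fy", "cx", "cy" (pixels), "R" (3x3) and "t" (3): a world point X has camera coordinates R X + t. Camera axes: x right, y down, z forward; pixel columns grow to the right and rows downward; lengths in m; the calibration is good to about 2 mm. A picture is of the moment at which its call begins.
- manip.finish_job(): hands the job in; it is judged then, once.
The state is a dict: "t": time; "joint_pos": joint angles; "joint_vel": joint speeds; "joint_torque": joint torques, N m; "eef_pos": TCP position; "tool_rot": TCP orientation; "contact_force": force on the tool from outside, world axes, zero at the start; "wrist_torque": the same for the moment, N m; "gripper_width": finger opening in m; "grip_force": force on a finger pad.
Only numpy, scipy, OpenCV 4.12 (cv2) and the standard library are available. Lean on these libraries where they do the work, as an engineer would, in place of code of your own. Each camera call takes 0.05 s, during which the arm holds its last target. There are 200 camera calls.

### The job

Get the bench reader ready for a run. Lift its sash fully open; then push the turntable round by its posts from one detent to the next and, at the open front place, turn each disc in its nest with a fingertip on its stub, never lifting it out, and press it up until its flat lies flush against its alignment bar. When every disc present (two or three, each in its own nest) is set, bring the turntable back to the detent it started in (or whole turns from it), with the nest that was at the front at the front again, and close the sash fully; never turn the table unless the sash is fully open, and leave the things standing round the reader alone.

Things in the scene. Friction and masses are not known exactly. Their poses are not given: they have to be found in the camera images.
- reader: Bench reader, fixed: grey base 330 mm wide, its front edge 150 mm before its origin; origin on the turntable's axis at counter height; -x is its front, z up. The turntable (280 mm across) has its deck 45 mm above the counter. Behind the axis is a hood with a clear roof (top 60 mm above the deck): only the front nest (from the hub along -x) and the two posts beside it are open.
- disc_1_mid (a point): Disc 1 (may be absent), in the nest of bar_1: round, black slippery plastic on small rubber feet, 80 mm across, top 11 mm above the deck, 0.12 kg, with a straight flat 42 mm long, 34 mm from its centre. Point: its centre, 5 mm above the deck. Own z up, x away from the flat (flat faces -x). A turning stub, 11 mm in diameter with a free sleeve, stands on it at +26 mm along x, its top 42 mm above the deck.
- bar_1 (a point): Middle of the face of alignment bar 1, 6.5 mm above the deck. The bar (60 mm long, 13 mm high) stands at the hub side of a nest, 50 mm from the axis. x points level out of the face, from the hub. Nest: bar, side guides 83 mm apart, 2 stop pins 64 mm apart at the rim (11 mm high), between which the disc's edge can be pressed to the bar. Flat on the bar: disc centre at x = 34 mm, y = 0.
- post_1 (a point): Upright post 1 for pushing the turntable round: 14 mm in diameter, top 48 mm above the deck, 128 mm from the axis, 60 degrees clockwise (from above) of the nest of bar_1. Point: on its axis, 36 mm above the deck.
- disc_2_mid (a point): Disc 2 (may be absent), the same as disc 1, in the nest of bar_2.
- bar_2 (a point): Alignment bar 2, the same as bar 1, at the nest 120 degrees counter-clockwise of it.
- post_2 (a point): Post 2, the same as post 1, 60 degrees clockwise of the nest of bar_2.
- disc_3_mid (a point): Disc 3 (may be absent), the same as disc 1, in the nest of bar_3.
- bar_3 (a point): Alignment bar 3, the same as bar 1, at the nest 240 degrees counter-clockwise of it.
- post_3 (a point): Post 3, the same as post 1, 60 degrees clockwise of the nest of bar_3.
- turntable (a joint): Angle of the turntable, rad, counter-clockwise positive from above. Starts at 0. Detents at 0 and every 2.094 rad (120 degrees): a nest stands at the front, posts 60 degrees left and right of it. Turns either way without end. The spring detent draws it in within about 0.15 rad and takes about 5 N at a post to leave or enter; elsewhere the table stays where it is left.
- sash (a joint): Height of the vertical sliding sash, m: 0 fully lowered, 0.045 fully raised. It stays where it is left; it takes about 8 N to raise and 3 N to lower.
- sash_handle (a point): Centre of the sash's handle: black bar 12 mm thick, 72 mm long along the reader's y, 14 mm high, its underside 16 mm above the sash's top edge, on two stems. The sash, a plate 300 mm wide and 6 mm thick, stands across the front of the hood, 8 mm behind the axis. Lowered, its lower edge is 14 mm above the deck and stubs cannot pass; raised, 59 mm.
- sample_cup: A specimen cup with a screw lid, about 48 mm across and 66 mm high, standing beside the reader; a bystander, to be left where it is. Origin at the centre of its underside.
- stain_bottle: A small stain bottle, about 38 mm across and 98 mm high, standing beside the reader; a bystander, to be left where it is. Origin at the centre of its underside.
- tin: A small steel tin, about 32 mm across and 33 mm high, standing beside the reader; a bystander, to be left where it is. Origin at the centre of its underside.
- slide_box: A box of glass slides, 58 x 82 mm, about 82 mm across and 38 mm high, standing beside the reader; a bystander, to be left where it is. Origin at the centre of its underside.

How it is judged:
By the outcome, as a careful person would: the job done as asked, in the order asked, and still so for the second after the job is handed in, with the robot touching nothing.
Of disc_1, disc_2, disc_3 only 2 to 3 are there at a start; the rules pass over those that are not, and their reading is None.
At some moment in a run one of disc_1, disc_2, disc_3 may be knocked a few centimetres aside while the robot is not near it.
Once in a run the grip may slacken for a moment while it holds something.
It also fails if it takes over 210 s, if anything falls off the work surface, if the arm or the gripper's body presses on something with over 40 N, if the wrist force passes 120 N, or if a joint passes its speed limit or range.

## Working session

There is one attempt and no reset: what is moved stays moved. The work goes in short steps, Python scripts to look and compute and a tool call to move; the robot and the scene stay as the last step left them, time stands still between calls to the robot, and variables do not carry over. Pictures are saved under pics/ and viewed, at most 14 in all, crops included, and the job is handed in when it is done.

Besides the shell and the picture viewer there is one more tool, called after "Request:" by a JSON object that holds its "method" and its "body", one argument or row to a line. servo_tool: Moves the arm, as the interface text tells. Scaled input: -1 to 1 covers 0.15 m each way for a shift and pi/2 rad each way for a turn. Its arguments: {"type":"object","properties":{"increments":{"type":"array","items":{"type":"number"}}},"required":["increments"]}

```bash
mkdir -p pics; cat > h.py <<'E'
import numpy as np, cv2
from cell import manip
def cam(n, save=None):
    c=manip.read_camera(n)
    if save: cv2.imwrite(f'pics/{save}.png', c['img'][:,:,::-1])
    return c
def pts(c):
    z=c['z_map']; v,u=np.mgrid[:z.shape[0],:z.shape[1]]
    P=np.stack([(u-c['cx'])/c['fx']*z,(v-c['cy'])/c['fy']*z,z],-1)
    return (P-c['t'])@c['R']
def ray(c,u,v,h):
    d=c['R'].T@np.array([(u-c['cx'])/c['fx'],(v-c['cy'])/c['fy'],1]); o=-c['R'].T@c['t']
    return o+d*(h-o[2])/d[2]
def proj(c,X):
    p=c['R']@np.array(X)+c['t']; return p[0]/p[2]*c['fx']+c['cx'],p[1]/p[2]*c['fy']+c['cy']
def st():
    s=manip.read_state()
    print('t',round(s['t'],2),'p',np.round(s['eef_pos'],4),'q',np.round(s['tool_rot'],3),'F',np.round(s['contact_force'],1),'w',round(s['gripper_width'],4),'j',np.round(s['joint_pos'],2)); return s
E
python3 - <<'E'
from h import *
st(); print(manip.tcp_to_grasp)
for n in('scene','top'):
    c=cam(n,n); print(n,c['fx'],-c['R'].T@c['t'],c['R'])
    np.save(f'{n}.npy',c,allow_pickle=True)
a=cv2.imread('pics/top.png');b=cv2.imread('pics/scene.png')
E
```

```text
t 0.0 p [ 0.2248 -0.529   0.2307] q [ 0.98   0.2   -0.    -0.001] F [-0.  -0.3  0.1] w 0.0851 j [-1.3   0.15  1.44 -0.    1.55 -0.13]
0.0187
scene 374.8273253760785 [0.06420814 0.60398471 0.58886137] [[-0.72610079 -0.68729201 -0.02018244]
 [-0.39199269  0.43788558 -0.80907228]
 [ 0.56490652 -0.57955665 -0.58736251]]
top 408.1097713257512 [0.3593628  0.11545197 1.02061391] [[ 0.02901625 -0.99955867 -0.00636596]
 [-0.97836714 -0.02709488 -0.20509413]
 [ 0.20483113  0.01217931 -0.97872155]]
```

View pics/top.png

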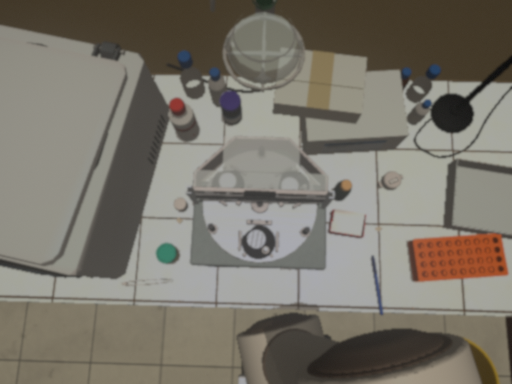

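View pics/scene.png

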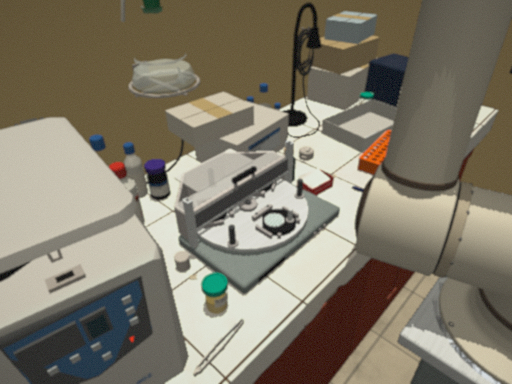

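The top view shows the reader's base (192–327, 190–267), its front towards the robot. Front disc is at (258,241), posts at (212,228) and (306,231), handle at about (260,195). The cup, tin, bottle and box stand close at both sides. I'll enlarge it.

```bash
python3 - <<'E'
from h import *
c=np.load('top.npy',allow_pickle=True).item()
a=c['img'][120:280,170:350,::-1]; a=cv2.resize(a,None,fx=4.4,fy=3.7,interpolation=cv2.INTER_CUBIC)
a=cv2.resize(c['img'][130:280,170:370,::-1],None,fx=4,fy=4,interpolation=cv2.INTER_CUBIC)
cv2.imwrite('pics/topz.png',a)
s=np.load('scene.npy',allow_pickle=True).item()
b=cv2.resize(s['img'][135:285,165:345,::-1],None,fx=4,fy=4,interpolation=cv2.INTER_CUBIC); cv2.imwrite('pics/scz.png',b)
E
```

```text
(no output)
```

View pics/topz.png

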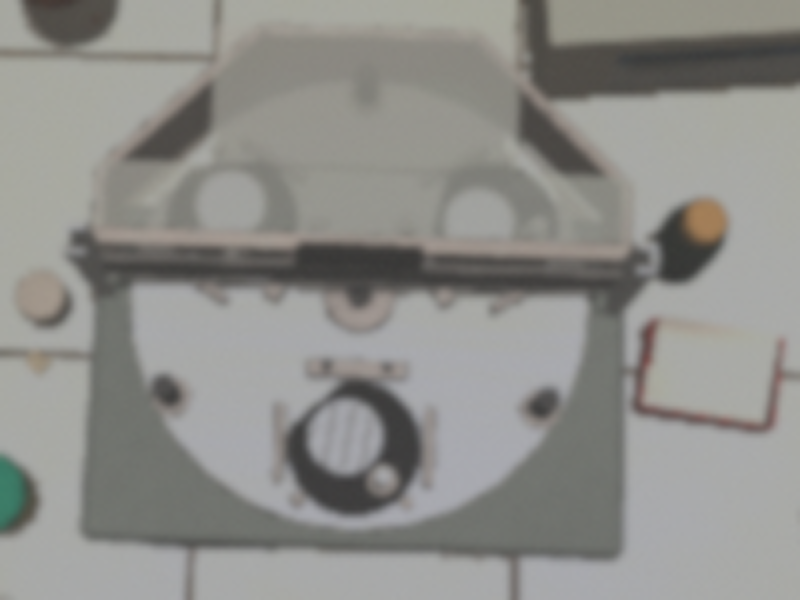

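View pics/scz.png

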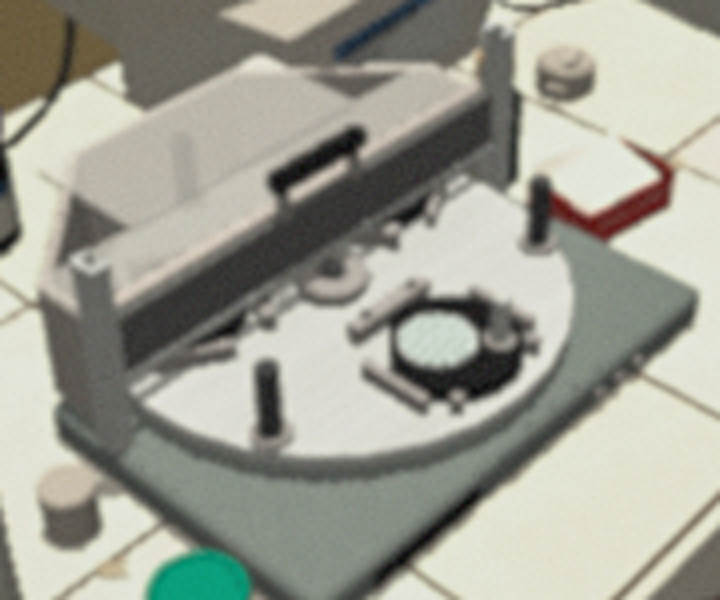

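The zoomed views show three discs: the front one, with its stub at zoom (382,480), and two under the clear roof at (230,200) and (480,215). Post tops are at zoom (165,386) and (543,400), and the handle runs from (297,250) to (423,250). Now I'll measure the reader's pose.

```bash
python3 - <<'E'
from h import *
c=np.load('top.npy',allow_pickle=True).item(); P=pts(c); g=c['img'].astype(int)
hs=P[...,2]
def z2p(u,v): return 170+u/4,130+v/4
# dark post pixels
for nm,(u,v) in {'postL':(165,388),'postR':(543,402)}.items():
    U,V=map(int,z2p(u,v)); 
    print(nm); print(g[V-6:V+7,U-6:U+7].sum(-1)); print((hs[V-6:V+7,U-6:U+7]*1000).astype(int))
for nm,(u,v,h) in dict(hub=(358,297,.05),L=(163,383,.093),R=(546,399,.093),hl=(297,248,.135),hr=(423,250,.135),stub=(382,480,.087),bl=(82,535,.03),br=(620,555,.03),disc=(354,447,.056)).items():
    U,V=z2p(u,v); print(nm,np.round(ray(c,U,V,h),4),np.round(P[int(V),int(U)],4))
# handle region heights
U,V=map(int,z2p(360,250)); print((hs[V-6:V+10,U]*1000).astype(int),g[V-6:V+10,U].sum(-1))
w=g[150:262,195:325]; 
m=(hs>.04)&(hs<.05)&(g.sum(-1)>480); m[:205]=0
cs,_=cv2.findContours(m.astype(np.uint8),0,1); k=max(cs,key=cv2.contourArea)[:,0]
k=k[k[:,1]>226]; X=np.array([ray(c,u,v,.045)[:2] for u,v in k])
A=np.c_[2*X,np.ones(len(X))]
for _ in range(4):
    s=np.linalg.lstsq(A,(X**2).sum(1),rcond=None)[0]; r=np.sqrt(s[2]+s[0]**2+s[1]**2); e=abs(np.hypot(*(X-s[:2]).T)-r); ok=e<max(.003,np.median(e)*2); X=X[ok];A=A[ok]
print('circle',s[:2],r,len(X))
E
```

```text
postL
[[443 485 504 504 500 502 501 502 504 505 502 507 504]
 [423 476 494 493 484 476 475 481 494 504 504 505 505]
 [404 455 472 452 421 400 399 425 463 484 499 502 505]
 [380 431 437 391 335 306 307 348 403 448 473 489 500]
 [369 408 397 336 277 251 253 283 337 395 439 469 491]
 [357 381 366 306 251 238 237 244 274 335 400 448 477]
 [347 358 342 291 249 235 228 221 225 285 368 424 461]
 [341 343 326 289 256 225 214 201 201 253 340 405 448]
 [336 335 328 318 288 244 206 192 201 252 337 408 453]
 [338 335 338 347 330 283 246 224 242 295 364 420 462]
 [338 337 347 357 360 345 317 301 320 356 395 437 474]
 [338 340 342 348 365 379 379 378 379 394 418 451 485]
 [340 340 338 340 355 386 417 421 413 418 442 474 497]]
[[  46   45 1020   47   45   43   45   44   43   42   44   43   43]
 [  42   43   45   44   46   46   42   45   45   45   44   45   44]
 [  41   42   44   42   90   93   91   44   44   44   46   45   44]
 [  27   48   46   92   93   92   93   92   47   48   45   46   45]
 [  24   45   46   91   91   91   95   92   83   47   52   46   42]
 [  24   43   92   92   91   93   89  
[... 2049 characters left out ...]
44   46   45   45   43   50   48   46   24   23   22   22   28]]
hub [0.5517 0.1208 0.05  ] [0.5503 0.1219 0.0601]
L [0.4899 0.2309 0.093 ] [0.4917 0.2329 0.0915]
R [0.4868 0.0115 0.093 ] [0.4889 0.0124 0.0903]
hl [0.5617 0.155  0.135 ] [0.5614 0.1555 0.1365]
hr [0.5625 0.0849 0.135 ] [0.564  0.0865 0.1332]
stub [0.4386 0.104  0.087 ] [0.4385 0.1051 0.0869]
bl [0.4053 0.2826 0.03  ] [0.4075 0.2855 0.0213]
br [ 0.4028 -0.0401  0.03  ] [ 0.406  -0.045  -0.0009]
disc [0.4601 0.1206 0.056 ] [0.4621 0.1219 0.054 ]
[103 100 104 102 106 135 136 136 136 134 107  97  90  79  66  60] [441 438 431 411 357 272 197 177 171 171 178 180 183 195 212 213]
circle [0.48111965 0.12098414] 0.06548913393690589 80
```

Request:
{"method": "servo_tool", "body": {
  "increments": [0,0,0.0464,0.1404,0.2704,0.0083,0,0,0,0.0464,0.1404,0.2704,0.0083,0,0,0,0.0464,0.1404,0.2704,0.0083,0,0,0,0.0464,0.1404,0.2704,0.0083,0,0,0,0.0464,0.1404,0.2704,0.0083,0]
}}

```text
t: 0.72
eef_pos: [0.3305, -0.3249, 0.2373]
tool_rot: [0.927, 0.375, -0.0, -0.0]
contact_force: [0.9, -0.5, 0.6]
gripper_width: 0.0427
grip_force: 0.0
```

Request:
{"method": "servo_tool", "body": {
  "increments": [0,0,0.0464,0.1404,0.2704,0.0083,0,0,0,0.0464,0.1404,0.2704,0.0083,0,0,0,0.0464,0.1404,0.2704,0.0083,0,0,0,0.0464,0.1404,0.2704,0.0083,0,0,0,0.0464,0.1404,0.2704,0.0083,0]
}}

```text
t: 1.35
eef_pos: [0.4358, -0.1221, 0.2437]
tool_rot: [0.844, 0.537, -0.0, -0.0]
contact_force: [0.9, 0.3, -0.1]
gripper_width: 0.0426
grip_force: 0.0
```

Request:
{"method": "servo_tool", "body": {
  "increments": [0,0,0.0464,0.1404,0.2704,0.0083,0,0,0,0.0464,0.1404,0.2704,0.0083,0,0,0,0.0464,0.1404,0.2704,0.0083,0,0,0,0.0464,0.1404,0.2704,0.0083,0,0,0,0.0464,0.1404,0.2704,0.0083,0]
}}

```text
t: 1.98
eef_pos: [0.5411, 0.0807, 0.2498]
tool_rot: [0.732, 0.681, -0.0, -0.0]
contact_force: [0.9, -0.2, 0.2]
gripper_width: 0.0426
grip_force: 0.0
```

Request:
{"method": "servo_tool", "body": {
  "increments": [0,0,0.0464,0.1404,0.2704,0.0083,0,0,0,0,0,0,0,0]
}}

```text
t: 2.22
eef_pos: [0.5623, 0.1221, 0.2503]
tool_rot: [0.707, 0.707, -0.0, -0.001]
contact_force: [-0.0, 0.3, 0.1]
gripper_width: 0.0426
grip_force: 0.0
```

```bash
python3 - <<'E'
from h import *
st(); w=cam('wrist','w1'); P=pts(w); np.save('w1.npy',w,allow_pickle=True)
c=np.load('top.npy',allow_pickle=True).item(); T=pts(c)
def box(P,x0,x1,y0,y1,z0,z1):
    m=(P[...,0]>x0)&(P[...,0]<x1)&(P[...,1]>y0)&(P[...,1]<y1)&(P[...,2]>z0)&(P[...,2]<z1); return P[m]
for n,Q in(('top',T),('wrist',P)):
  for nm,b in dict(L=(.46,.52,.21,.25,.088,.099),R=(.46,.52,-.01,.03,.088,.099),hand=(.53,.6,.05,.2,.128,.145),stub=(.41,.5,.07,.17,.08,.095),pillL=(.53,.6,.255,.3,.1,.25),pillR=(.53,.6,-.06,-.02,.1,.25)).items():
    q=box(Q,*b); 
    if len(q): print(n,nm,len(q),np.round((q.min(0)+q.max(0))/2,4),np.round(np.median(q,0),4),np.round(q.max(0)-q.min(0),3),q[:,2].max())
E
```

```text
t 2.23 p [0.5623 0.1221 0.2503] q [ 0.707  0.707 -0.    -0.001] F [-0.   0.3  0.1] w 0.0426 j [0.08 0.15 1.4  0.   1.59 0.08]
top L 27 [0.4905 0.2338 0.0922] [0.4898 0.2329 0.0923] [0.012 0.012 0.006] 0.09518239876530542
top R 26 [0.4878 0.0113 0.0924] [0.4885 0.0114 0.0922] [0.012 0.012 0.006] 0.0956079142206554
top hand 175 [0.5614 0.1211 0.1342] [0.5602 0.1223 0.1355] [0.013 0.069 0.011] 0.13947666286426608
top stub 18 [0.443  0.1052 0.0869] [0.4429 0.1052 0.0872] [0.009 0.009 0.005] 0.08946189066382261
top pillL 234 [0.5765 0.2704 0.125 ] [0.5711 0.2719 0.1052] [0.047 0.03  0.05 ] 0.1498548320893749
top pillR 177 [ 0.5753 -0.0304  0.1254] [ 0.5685 -0.0307  0.1058] [0.049 0.021 0.051] 0.15072502364869986
wrist L 228 [0.4889 0.2312 0.0915] [0.4896 0.2309 0.0927] [0.014 0.014 0.007] 0.0948399781343205
wrist hand 1192 [0.5602 0.121  0.1338] [0.5602 0.1235 0.1361] [0.012 0.071 0.01 ] 0.1390324054505415
wrist stub 120 [0.4416 0.1037 0.0844] [0.4424 0.1042 0.0864] [0.01  0.011 0.009] 0.08866134865376853
wrist pillL 589 [0.5792 0.2598 0.1045] [0.5818 0.2597 0.1037] [0.042 0.01  0.008] 0.10840043043370672
wrist pillR 928 [ 0.5751 -0.0305  0.1231] [ 0.5653 -0.0312  0.1063] [0.05  0.021 0.046] 0.14610537737820486
```

View pics/w1.png

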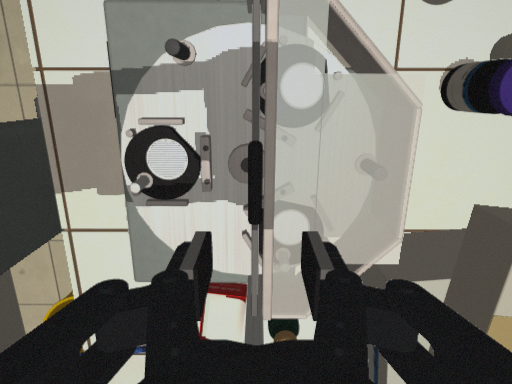

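The wrist view shows the handle along (255,145–225), the left post at (180,48), the front disc at (160,160) with its stub at (140,185), and two discs under the roof at (300,90) and (290,225). The measurements give the axis at about (0.5525, 0.121), yaw about 0, and the handle at (0.560, 0.121), which match the sizes given. Gripping the handle.

Request:
{"method": "servo_tool", "body": {
  "increments": [0,0,0,-0.0133,-0.007,-0.3,0,0,0,0,0,0,-0.3,0,0,0,0,0,0,-0.2,0,0,0,0,0,0,-0.12,0,0,0,0,0,0,0,-1]
}}

```text
t: 2.9
eef_pos: [0.5594, 0.1182, 0.1127]
tool_rot: [0.708, 0.706, -0.001, -0.0]
contact_force: [-0.2, -0.1, -0.6]
gripper_width: 0.0258
grip_force: 0.0
```

Request:
{"method": "servo_tool", "body": {
  "increments": [0,0,0,0,0,0,-1,0,0,0,0,0,0,-1,0,0,0,0,0,0,-1,0,0,0,0,0,0,-1]
}}

```text
t: 3.4
eef_pos: [0.5608, 0.1185, 0.1146]
tool_rot: [0.708, 0.706, 0.001, 0.001]
contact_force: [5.7, -3.1, 0.2]
gripper_width: 0.0106
grip_force: 62.4
```

Request:
{"method": "servo_tool", "body": {
  "increments": [0,0,0,0,0,0.06,-1,0,0,0,0,0,0.06,-1,0,0,0,0,0,0.06,-1,0,0,0,0,0,0.06,-1,0,0,0,0,0,0.06,-1]
}}

```text
t: 4.03
eef_pos: [0.5604, 0.1185, 0.1577]
tool_rot: [0.708, 0.706, 0.0, 0.0]
contact_force: [34.2, 0.6, -57.0]
gripper_width: 0.0107
grip_force: 61.3
```

Request:
{"method": "servo_tool", "body": {
  "increments": [0,0,0,0,0,0.01,-1,0,0,0,0,0,0.0067,-1,0,0,0,0,0,0,-1]
}}

```text
t: 4.4
eef_pos: [0.5605, 0.1185, 0.1579]
tool_rot: [0.708, 0.706, -0.0, -0.0]
contact_force: [26.8, 0.6, -46.1]
gripper_width: 0.0106
grip_force: 62.6
```

Request:
{"method": "servo_tool", "body": {
  "increments": [0,0,0,0,0,0,-0.3,0,0,0,0,0,0,-0.3,0,0,0,0,0,0.2,-0.3,0,0,0,0,0,0.2,-0.3]
}}

```text
t: 4.9
eef_pos: [0.5596, 0.1188, 0.2223]
tool_rot: [0.708, 0.706, 0.0, 0.0]
contact_force: [0.7, -0.4, 0.2]
gripper_width: 0.0302
grip_force: 0.0
```

```bash
python3 - <<'E'
from h import *
st(); w=cam('wrist'); P=pts(w)
t=cam('top','t2'); T=pts(t)
def box(P,x0,x1,y0,y1,z0,z1):
    m=(P[...,0]>x0)&(P[...,0]<x1)&(P[...,1]>y0)&(P[...,1]<y1)&(P[...,2]>z0)&(P[...,2]<z1); return P[m]
for n,Q in(('top',T),('w',P)):
  for b in [(.55,.57,.08,.16,.16,.19),(.55,.57,.18,.25,.13,.17),(.55,.57,0,.06,.13,.17)]:
    q=box(Q,*b)
    if len(q): print(n,len(q),np.round(np.percentile(q[:,2],[10,50,90]),4),np.round(np.median(q,0),4))
E
```

```text
t 4.9 p [0.5596 0.1188 0.2223] q [0.708 0.706 0.    0.   ] F [ 0.7 -0.4  0.2] w 0.0302 j [0.07 0.15 1.46 0.   1.53 0.08]
top 113 [0.1719 0.1763 0.1792] [0.5592 0.1347 0.1763]
top 39 [0.1333 0.1469 0.1492] [0.5601 0.1891 0.1469]
top 65 [0.1341 0.1463 0.1491] [0.5592 0.0443 0.1463]
w 2090 [0.1751 0.1774 0.1785] [0.5599 0.1242 0.1774]
w 998 [0.147  0.148  0.1489] [0.5607 0.2136 0.148 ]
w 523 [0.1472 0.1479 0.1486] [0.5593 0.0314 0.1479]
```

```bash
python3 - <<'E'
from h import *
s=cam('scene'); np.save('scene2.npy',s,allow_pickle=True); s0=np.load('scene.npy',allow_pickle=True).item()
# column profile where sash front plane x=.5575,y=const, z from .04 to .16
for y in (.05,.09,.16,.2):
  for nm,c in (('before',s0),('after',s)):
    out=[]
    for z in np.arange(.045,.16,.004):
        u,v=proj(c,(.5575,y,z)); out.append(int(c['img'][int(round(v)),int(round(u))].sum()))
    print(y,nm,out)
b=cv2.resize(s['img'][125:275,165:345,::-1],None,fx=4,fy=4,interpolation=cv2.INTER_CUBIC); cv2.imwrite('pics/scz2.png',b)
E
```

```text
0.05 before [476, 308, 146, 81, 147, 249, 260, 209, 172, 160, 162, 171, 173, 166, 148, 204, 322, 374, 557, 571, 562, 541, 535, 542, 544, 543, 533, 531, 521]
0.05 after [491, 329, 172, 69, 51, 102, 84, 55, 57, 101, 211, 319, 321, 320, 303, 307, 323, 247, 166, 170, 166, 172, 174, 170, 167, 204, 291, 468, 517]
0.09 before [531, 439, 433, 366, 256, 268, 291, 243, 188, 160, 151, 169, 149, 155, 167, 181, 244, 307, 448, 506, 469, 188, 139, 263, 346, 550, 542, 533, 407]
0.09 after [357, 399, 398, 348, 264, 284, 316, 286, 183, 250, 427, 553, 594, 588, 564, 522, 306, 251, 162, 163, 166, 173, 168, 170, 163, 200, 217, 271, 338]
0.16 before [438, 427, 447, 488, 423, 371, 306, 261, 155, 161, 156, 156, 162, 157, 165, 186, 229, 306, 397, 499, 574, 473, 370, 248, 270, 470, 553, 538, 513]
0.16 after [376, 392, 397, 406, 404, 412, 402, 404, 396, 408, 413, 406, 399, 413, 402, 360, 331, 226, 178, 168, 159, 174, 175, 160, 168, 165, 166, 303, 494]
0.2 before [323, 440, 297, 117, 148, 241, 306, 213, 167, 168, 164, 161, 152, 170, 153, 155, 299, 335, 485, 584, 605, 574, 579, 574, 578, 575, 582, 566, 531]
0.2 after [281, 314, 189, 81, 131, 205, 250, 274, 237, 177, 167, 144, 147, 159, 197, 266, 312, 266, 184, 169, 173, 171, 167, 158, 171, 164, 177, 309, 537]
```

View pics/scz2.png

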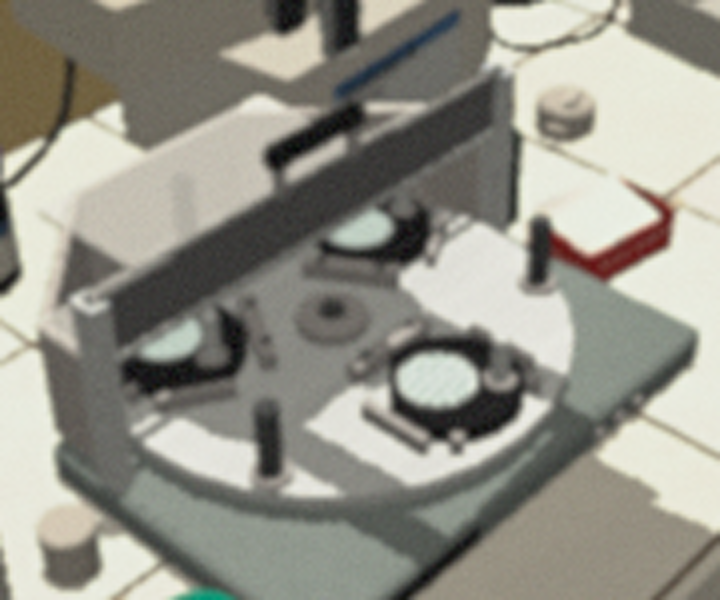

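The enlarged scene view shows the sash raised, with its top edge near the pillar tops. Both measures give only about 41 mm of travel, so I'll re-grip and check for the end stop.

Request:
{"method": "servo_tool", "body": {
  "increments": [0,0,0,0.005,0,-0.25,-0.3,0,0,0,0,0,-0.197,-0.3,0,0,0,0,0,0,-1,0,0,0,0,0,0,-1,0,0,0,0,0,0,-1]
}}

```text
t: 5.68
eef_pos: [0.5607, 0.1186, 0.1523]
tool_rot: [0.708, 0.706, -0.0, -0.0]
contact_force: [14.4, 0.3, -33.9]
gripper_width: 0.0108
grip_force: 62.6
```

Request:
{"method": "servo_tool", "body": {
  "increments": [0,0,0,0,0,0.01,-1,0,0,0,0,0,0,-1]
}}

```text
t: 5.92
eef_pos: [0.5606, 0.1186, 0.1525]
tool_rot: [0.708, 0.706, -0.001, -0.001]
contact_force: [20.9, 0.3, -47.7]
gripper_width: 0.0109
grip_force: 60.5
```

Request:
{"method": "servo_tool", "body": {
  "increments": [0,0,0,0,0,0.01,-1,0,0,0,0,0,0,-1]
}}

```text
t: 6.18
eef_pos: [0.5605, 0.1186, 0.1527]
tool_rot: [0.708, 0.706, -0.001, -0.001]
contact_force: [26.8, 2.5, -63.1]
gripper_width: 0.0106
grip_force: 59.6
```

Request:
{"method": "servo_tool", "body": {
  "increments": [0,0,0,0,0,0.01,-1,0,0,0,0,0,0,-1]
}}

```text
t: 6.42
eef_pos: [0.5605, 0.1185, 0.1542]
tool_rot: [0.708, 0.706, -0.001, -0.001]
contact_force: [27.0, 1.5, -61.7]
gripper_width: 0.0106
grip_force: 59.1
```

It holds at over 60 N with no travel, so the sash is at its end stop. Now to the front disc's stub with shut fingers.

Request:
{"method": "servo_tool", "body": {
  "increments": [0,0,0,0,0,0,-0.3,0,0,0,0,0,0,-0.3,0,0,0,0,0,0.25,-0.3,0,0,0,0,0,0.25,-0.3,0,0,0,-0.27,-0.0867,0,-1]
}}

```text
t: 7.05
eef_pos: [0.5217, 0.1059, 0.2368]
tool_rot: [0.708, 0.706, 0.002, 0.002]
contact_force: [-0.3, 0.3, -0.3]
gripper_width: 0.013
grip_force: 0.0
```

Request:
{"method": "servo_tool", "body": {
  "increments": [0,0,0,-0.27,-0.0867,0,-1,0,0,0,-0.27,-0.0867,-0.1,-1,0,0,0,0,0,-0.2,-1,0,0,0,0,0,0,-1]
}}

```text
t: 7.55
eef_pos: [0.4383, 0.0797, 0.1881]
tool_rot: [0.708, 0.706, -0.0, -0.0]
contact_force: [0.8, -0.6, 0.2]
gripper_width: 0.0001
grip_force: 0.0
```

```bash
python3 - <<'E'
from h import *
st(); w=cam('wrist','w3'); P=pts(w); np.save('w3.npy',w,allow_pickle=True)
def box(P,x0,x1,y0,y1,z0,z1):
    m=(P[...,0]>x0)&(P[...,0]<x1)&(P[...,1]>y0)&(P[...,1]<y1)&(P[...,2]>z0)&(P[...,2]<z1); return P[m]
for b in [(.4,.5,.09,.17,.08,.095),(.46,.52,.21,.25,.088,.099),(.46,.52,-.02,.03,.088,.099)]:
    q=box(P,*b)
    if len(q): print(len(q),np.round((q.min(0)+q.max(0))/2,4),np.round(q.max(0)-q.min(0),3))
E
```

```text
t 7.55 p [0.4383 0.0797 0.1881] q [ 0.708  0.706 -0.    -0.   ] F [ 0.8 -0.6  0.2] w 0.0001 j [ 0.01 -0.1   1.78  0.    1.46  0.01]
168 [0.4414 0.1036 0.0844] [0.01  0.011 0.009]
225 [0.487  0.0104 0.0913] [0.013 0.014 0.006]
```

View pics/w3.png

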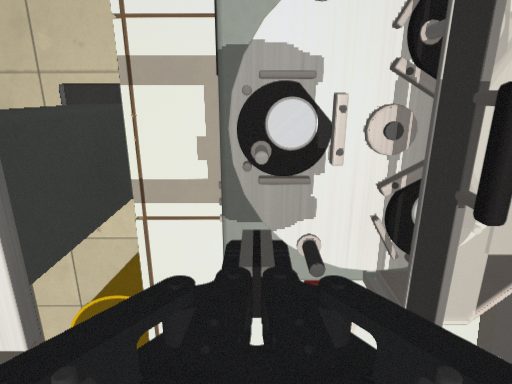

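The wrist view shows the front disc at (285,128), its stub at (260,152), the bar at (340,130) and the guides at rows 74 and 181. The flat faces up and to the right. Pushing the stub in +y now.

Request:
{"method": "servo_tool", "body": {
  "increments": [0,0,0,0.007,0,-0.35,-1,0,0,0,0,0,-0.35,-1,0,0,0,0,0,-0.12,-1,0,0,0,0,0.04,0,-1,0,0,0,0,0.027,0,-1]
}}

```text
t: 8.22
eef_pos: [0.4413, 0.0903, 0.0669]
tool_rot: [0.708, 0.706, 0.001, 0.001]
contact_force: [-0.8, -2.6, 1.0]
gripper_width: -0.0001
grip_force: 1.1
```

Request:
{"method": "servo_tool", "body": {
  "increments": [0,0,0,0,0.02,0,-1,0,0,0,0,0.02,0,-1,0,0,0,0,0.02,0,-1,0,0,0,0,0.02,0,-1,0,0,0,0,0,0,-1]
}}

```text
t: 8.85
eef_pos: [0.4401, 0.102, 0.0651]
tool_rot: [0.708, 0.706, 0.0, -0.0]
contact_force: [-0.2, -0.8, -0.3]
gripper_width: 0.0002
grip_force: 0.3
```

```bash
cat >> h.py <<'E'
def box(P,x0,x1,y0,y1,z0,z1):
    m=(P[...,0]>x0)&(P[...,0]<x1)&(P[...,1]>y0)&(P[...,1]<y1)&(P[...,2]>z0)&(P[...,2]<z1); return P[m]
def stub(c,b=(.4,.5,.06,.19,.075,.093)):
    q=box(pts(c),*b); print('stub n',len(q), np.round((q.min(0)+q.max(0))/2,4) if len(q) else '',np.round(q.max(0)-q.min(0),3) if len(q) else '')
E
python3 - <<'E'
from h import *
st(); w=cam('wrist'); stub(w); t=cam('top'); stub(t)
cv2.imwrite('pics/w4.png',np.hstack([w['img'][:300,150:450,::-1],cv2.resize(t['img'][200:275,190:330,::-1],None,fx=3,fy=4)]))
E
```

```text
t 8.85 p [0.4401 0.102  0.0651] q [ 0.708  0.706  0.    -0.   ] F [-0.2 -0.8 -0.3] w 0.0002 j [0.06 0.02 1.93 0.   1.19 0.06]
stub n 1794 [0.4394 0.1158 0.084 ] [0.027 0.016 0.018]
stub n 0
```

View pics/w4.png

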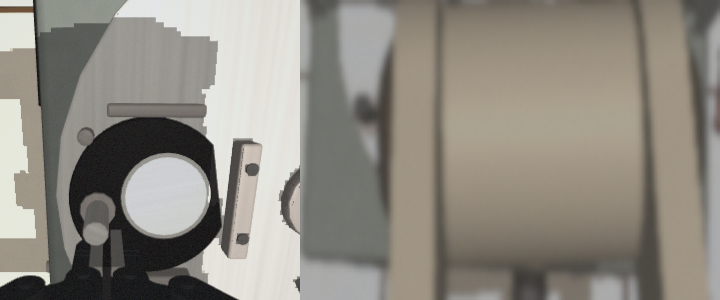

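The crop shows the flat (215–218, 148–228) almost parallel to the bar, with the stub at (97,225). A little more turn is needed, then I press from outside.

Request:
{"method": "servo_tool", "body": {
  "increments": [0,0,0,0,0.018,0,-1,0,0,0,0,-0.02,0,-1,0,0,0,0,0,0.22,-1,0,0,0,-0.173,0.13,0,-1,0,0,0,0,0,-0.22,-1]
}}

```text
t: 9.57
eef_pos: [0.4147, 0.1218, 0.0668]
tool_rot: [0.708, 0.706, 0.002, 0.001]
contact_force: [0.6, -0.5, -0.5]
gripper_width: 0.0
grip_force: 0.0
```

Request:
{"method": "servo_tool", "body": {
  "increments": [0,0,0,0.02,0,0,-1,0,0,0,0.015,0,0,-1,0,0,0,0.01,0,0,-1]
}}

```text
t: 9.95
eef_pos: [0.4217, 0.1209, 0.066]
tool_rot: [0.708, 0.706, 0.0, 0.0]
contact_force: [-0.5, -1.3, 0.1]
gripper_width: -0.0
grip_force: 0.2
```

Request:
{"method": "servo_tool", "body": {
  "increments": [0,0,0,0.01,0,0,-1,0,0,0,0,0,0,-1]
}}

```text
t: 10.2
eef_pos: [0.4226, 0.1209, 0.0654]
tool_rot: [0.708, 0.706, 0.0, 0.0]
contact_force: [-1.0, 0.1, -0.1]
gripper_width: 0.0002
grip_force: 0.3
```

Request:
{"method": "servo_tool", "body": {
  "increments": [0,0,0,0.006,0,0,-1,0,0,0,0,0,0,-1]
}}

```text
t: 10.45
eef_pos: [0.4233, 0.121, 0.0652]
tool_rot: [0.708, 0.706, -0.0, -0.0]
contact_force: [-2.5, -0.5, 1.0]
gripper_width: 0.0
grip_force: 0.9
```

Request:
{"method": "servo_tool", "body": {
  "increments": [0,0,0,0.01,0,0,-1,0,0,0,0,0,0,-1]
}}

```text
t: 10.7
eef_pos: [0.425, 0.121, 0.0651]
tool_rot: [0.708, 0.706, 0.0, 0.0]
contact_force: [-1.4, 0.8, -0.1]
gripper_width: 0.0
grip_force: 0.5
```

Request:
{"method": "servo_tool", "body": {
  "increments": [0,0,0,0.01,0,0,-1,0,0,0,0,0,0,-1]
}}

```text
t: 10.95
eef_pos: [0.4257, 0.121, 0.0649]
tool_rot: [0.708, 0.706, -0.001, -0.001]
contact_force: [-6.4, 0.8, 2.2]
gripper_width: -0.0001
grip_force: 3.6
```

```bash
python3 - <<'E'
from h import *
st(); w=cam('wrist','w5'); np.save('w5.npy',w,allow_pickle=True)
cv2.imwrite('pics/w5c.png',cv2.resize(w['img'][0:300,100:500,::-1],None,fx=2,fy=2))
E
```

```text
t 10.95 p [0.4257 0.121  0.0649] q [ 0.708  0.706 -0.001 -0.001] F [-6.4  0.8  2.2] w -0.0001 j [ 0.1  -0.    1.95  0.    1.19  0.11]
```

View pics/w5c.png

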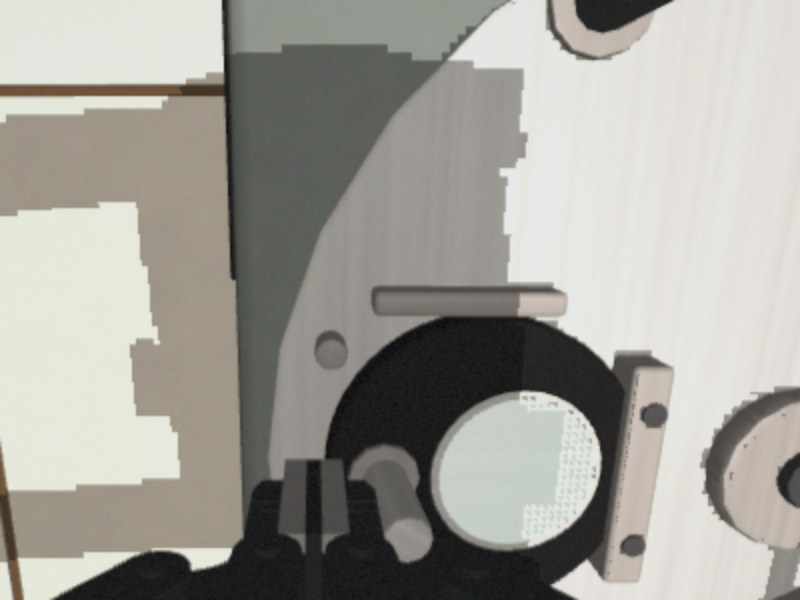

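The crop shows the disc's flat lying along the bar's face (605–625, 360–580). A touch more pressure, then I back off and check the flat line numerically.

Request:
{"method": "servo_tool", "body": {
  "increments": [0,0,0,0.01,0,0,-1,0,0,0,0,0,0,-1]
}}

```text
t: 11.25
eef_pos: [0.4263, 0.121, 0.0646]
tool_rot: [0.708, 0.706, -0.001, -0.001]
contact_force: [-14.5, 0.7, 5.7]
gripper_width: -0.0003
grip_force: 7.3
```

Request:
{"method": "servo_tool", "body": {
  "increments": [0,0,0,-0.05,0,0,-1,0,0,0,0,0,0.25,-1,0,0,0,0,-0.3,0.35,-0.5,0,0,0,0,0,0,-0.5]
}}

```text
t: 11.75
eef_pos: [0.4219, 0.0788, 0.1534]
tool_rot: [0.709, 0.705, 0.002, 0.002]
contact_force: [-0.0, 0.4, -0.3]
gripper_width: 0.0215
grip_force: 0.0
```

```bash
cat >> h.py <<'E'
def check(c,ax=.5525,ay=.1212):
    g=cv2.cvtColor(c['img'],cv2.COLOR_RGB2GRAY).astype(float); stub(c)
    # black->bright crossing near the bar face, on plane z=.056
    xs=np.arange(ax-.075,ax-.035,.0005); L=[]
    for dy in np.arange(-.018,.019,.004):
        pr=np.array([proj(c,(x,ay+dy,.056)) for x in xs],np.float32)
        p=cv2.remap(g.astype(np.float32),pr[:,0],pr[:,1],cv2.INTER_LINEAR)[:,0] if False else cv2.remap(g.astype(np.float32),pr[None,:,0],pr[None,:,1],cv2.INTER_LINEAR)[0]
        i=[k for k in range(1,len(p)) if p[k-1]<75<=p[k] ]
        L.append((round(dy,3),[round(float(xs[k]),4) for k in i]))
    print(L)
E
python3 - <<'E'
from h import *
st(); w=cam('wrist','w6'); np.save('w6.npy',w,allow_pickle=True); check(w)
P=pts(w)
for dy in(-.015,0,.015):
  print([int(1000*P[int(round(v)),int(round(u)),2]) if 0<=v<384 and 0<=u<512 else None for u,v in[proj(w,(x,.1212+dy,.056)) for x in np.arange(.48,.52,.002)]])
g=w['img'].sum(-1)//3
for dy in(-.015,0,.015):
  print([int(g[int(round(v)),int(round(u))]) for u,v in[proj(w,(x,.1212+dy,.056)) for x in np.arange(.48,.52,.002)]])
E
```

```text
t 11.75 p [0.4219 0.0788 0.1534] q [0.709 0.705 0.002 0.002] F [-0.   0.4 -0.3] w 0.0215 j [ 0.01 -0.12  1.87 -0.    1.38  0.01]
stub n 248 [0.442  0.1228 0.082 ] [0.011 0.01  0.014]
[(np.float64(-0.018), [0.502]), (np.float64(-0.014), [0.502]), (np.float64(-0.01), [0.502]), (np.float64(-0.006), [0.502]), (np.float64(-0.002), [0.502]), (np.float64(0.002), [0.502]), (np.float64(0.006), [0.502]), (np.float64(0.01), [0.502]), (np.float64(0.014), [0.502]), (np.float64(0.018), [0.502])]
[56, 55, 56, 57, 57, 56, 57, 55, 56, 55, 56, 55, 58, 58, 58, 58, 45, 43, 44, 45, 44]
[57, 57, 56, 56, 57, 56, 56, 55, 56, 55, 55, 56, 57, 58, 57, 59, 43, 43, 44, 44, 44]
[56, 56, 57, 56, 55, 56, 55, 56, 55, 55, 56, 55, 58, 57, 59, 59, 56, 45, 44, 44, 45]
[229, 230, 229, 230, 227, 220, 49, 41, 44, 38, 42, 88, 203, 196, 193, 192, 223, 228, 229, 228, 226]
[214, 215, 214, 214, 216, 214, 214, 214, 228, 44, 40, 90, 207, 200, 193, 193, 219, 228, 228, 229, 228]
[226, 224, 223, 220, 222, 215, 226, 43, 43, 42, 42, 86, 207, 200, 86, 94, 205, 228, 229, 230, 228]
```

The flat is a straight line at x = 0.502, which is 50 mm from the axis, so disc one is flush. Computing the arc for the table push.

```bash
python3 - <<'E'
import numpy as np
th=np.r_[120,123,126.5,130.5,np.arange(135.5,231,5),235,238.5,241]
th=np.r_[120,123,127,np.arange(132,233,5),236,239,241]
p=.128*np.c_[np.cos(np.radians(th)),np.sin(np.radians(th))]
d=np.diff(p,axis=0)/.15; t=np.diff(th)/2/90
rows=[[0,0,round(a,4),round(x,3),round(y,3),0,-.45] for a,(x,y) in zip(t,d)]
print(len(rows)); 
for i in range(0,len(rows),5): print(sum(rows[i:i+5],[]))
print(p[-1]-p[0], np.array(rows)[:,3:5].sum(0)*.15)
E
```

```text
26
[0, 0, np.float64(0.0167), np.float64(-0.038), np.float64(-0.023), 0, -0.45, 0, 0, np.float64(0.0222), np.float64(-0.049), np.float64(-0.034), 0, -0.45, 0, 0, np.float64(0.0278), np.float64(-0.057), np.float64(-0.047), 0, -0.45, 0, 0, np.float64(0.0278), np.float64(-0.053), np.float64(-0.052), 0, -0.45, 0, 0, np.float64(0.0278), np.float64(-0.048), np.float64(-0.057), 0, -0.45]
[0, 0, np.float64(0.0278), np.float64(-0.043), np.float64(-0.061), 0, -0.45, 0, 0, np.float64(0.0278), np.float64(-0.038), np.float64(-0.064), 0, -0.45, 0, 0, np.float64(0.0278), np.float64(-0.032), np.float64(-0.067), 0, -0.45, 0, 0, np.float64(0.0278), np.float64(-0.026), np.float64(-0.07), 0, -0.45, 0, 0, np.float64(0.0278), np.float64(-0.02), np.float64(-0.072), 0, -0.45]
[0, 0, np.float64(0.0278), np.float64(-0.014), np.float64(-0.073), 0, -0.45, 0, 0, np.float64(0.0278), np.float64(-0.007), np.float64(-0.074), 0, -0.45, 0, 0, np.float64(0.0278), np.float64(-0.001), np.float64(-0.074), 0, -0.45, 0, 0, np.float64(0.0278), np.float64(0.006), np.float64(-0.074), 0, -0.45, 0, 0, np.float64(0.0278), np.floa
[... 214 characters left out ...]
8), np.float64(0.031), np.float64(-0.068), 0, -0.45, 0, 0, np.float64(0.0278), np.float64(0.037), np.float64(-0.065), 0, -0.45, 0, 0, np.float64(0.0278), np.float64(0.042), np.float64(-0.061), 0, -0.45]
[0, 0, np.float64(0.0278), np.float64(0.047), np.float64(-0.057), 0, -0.45, 0, 0, np.float64(0.0278), np.float64(0.052), np.float64(-0.053), 0, -0.45, 0, 0, np.float64(0.0278), np.float64(0.057), np.float64(-0.048), 0, -0.45, 0, 0, np.float64(0.0222), np.float64(0.048), np.float64(-0.035), 0, -0.45, 0, 0, np.float64(0.0167), np.float64(0.038), np.float64(-0.024), 0, -0.45]
[0, 0, np.float64(0.0111), np.float64(0.026), np.float64(-0.015), 0, -0.45]
[ 0.00194437 -0.22280257] [ 0.0021  -0.22245]
```

Request:
{"method": "servo_tool", "body": {
  "increments": [0,0,0.0952,0.0632,0.1459,0,-0.45,0,0,0.0952,0.0632,0.1459,0,-0.45,0,0,0.0952,0.0632,0.1459,0,-0.45,0,0,0.0952,0.0632,0.1459,0,-0.45,0,0,0.0952,0.0632,0.1459,0,-0.45]
}}

```text
t: 12.42
eef_pos: [0.4674, 0.191, 0.1488]
tool_rot: [0.399, 0.917, -0.0, -0.001]
contact_force: [-0.2, -0.5, -0.3]
gripper_width: 0.0232
grip_force: 0.0
```

Request:
{"method": "servo_tool", "body": {
  "increments": [0,0,0.0952,0.0632,0.1459,0,-0.45,0,0,0.0952,0.0632,0.1459,0,-0.45,0,0,0,0,0,0,-0.45]
}}

```text
t: 12.8
eef_pos: [0.4862, 0.2349, 0.1486]
tool_rot: [0.259, 0.966, -0.0, -0.001]
contact_force: [-0.7, -1.5, -0.7]
gripper_width: 0.0237
grip_force: 0.0
```

```bash
python3 - <<'E'
from h import *
st(); w=cam('wrist','w7')
q=box(pts(w),.46,.52,.2,.26,.07,.099); print(len(q),np.round((q.min(0)+q.max(0))/2,4) if len(q) else '')
E
```

```text
t 12.8 p [0.4862 0.2349 0.1486] q [ 0.259  0.966 -0.    -0.001] F [-0.7 -1.5 -0.7] w 0.0237 j [ 0.31  0.12  1.64  0.    1.38 -0.74]
502 [0.4883 0.2318 0.0825]
```

The measured post (0.4883, 0.2318) agrees with the prediction. Lowering over it and turning.

Request:
{"method": "servo_tool", "body": {
  "increments": [0,0,0,0.014,-0.02,-0.2,-0.45,0,0,0,0,0,-0.2,-0.45,0,0,0,0,0,-0.15,-0.45,0,0,0,0,0,0,-0.45]
}}

```text
t: 13.35
eef_pos: [0.4875, 0.2298, 0.066]
tool_rot: [0.261, 0.965, -0.001, -0.001]
contact_force: [0.1, 0.4, 0.4]
gripper_width: 0.0235
grip_force: 0.0
```

Request:
{"method": "servo_tool", "body": {
  "increments": [0,0,0.0167,-0.038,-0.023,0,-0.45,0,0,0.0222,-0.049,-0.034,0,-0.45,0,0,0.0278,-0.057,-0.047,0,-0.45,0,0,0.0278,-0.053,-0.052,0,-0.45,0,0,0.0278,-0.048,-0.057,0,-0.45]
}}

```text
t: 13.98
eef_pos: [0.4518, 0.1984, 0.0688]
tool_rot: [0.166, 0.986, 0.0, 0.001]
contact_force: [0.1, 0.2, -1.1]
gripper_width: 0.0232
grip_force: 0.2
```

Request:
{"method": "servo_tool", "body": {
  "increments": [0,0,0.0278,-0.043,-0.061,0,-0.45,0,0,0.0278,-0.038,-0.064,0,-0.45,0,0,0.0278,-0.032,-0.067,0,-0.45,0,0,0.0278,-0.026,-0.07,0,-0.45,0,0,0.0278,-0.02,-0.072,0,-0.45]
}}

```text
t: 14.6
eef_pos: [0.428, 0.1482, 0.0688]
tool_rot: [0.057, 0.998, 0.0, 0.001]
contact_force: [-2.3, 2.6, 1.6]
gripper_width: 0.0236
grip_force: 1.0
```

Request:
{"method": "servo_tool", "body": {
  "increments": [0,0,0.0278,-0.014,-0.073,0,-0.45,0,0,0.0278,-0.007,-0.074,0,-0.45,0,0,0.0278,-0.001,-0.074,0,-0.45,0,0,0.0278,0.006,-0.074,0,-0.45,0,0,0.0278,0.012,-0.073,0,-0.45]
}}

```text
t: 15.22
eef_pos: [0.4275, 0.0929, 0.0687]
tool_rot: [-0.052, 0.999, 0.0, 0.001]
contact_force: [-1.1, 1.9, 1.1]
gripper_width: 0.0235
grip_force: 0.9
```

Request:
{"method": "servo_tool", "body": {
  "increments": [0,0,0.0278,0.019,-0.072,0,-0.45,0,0,0.0278,0.025,-0.07,0,-0.45,0,0,0.0278,0.031,-0.068,0,-0.45,0,0,0.0278,0.037,-0.065,0,-0.45,0,0,0.0278,0.042,-0.061,0,-0.45]
}}

```text
t: 15.85
eef_pos: [0.4506, 0.0425, 0.0687]
tool_rot: [-0.16, 0.987, -0.0, 0.001]
contact_force: [-4.7, 7.6, 1.9]
gripper_width: 0.0235
grip_force: 4.2
```

Request:
{"method": "servo_tool", "body": {
  "increments": [0,0,0.0278,0.047,-0.057,0,-0.45,0,0,0.0278,0.052,-0.053,0,-0.45,0,0,0.0278,0.057,-0.048,0,-0.45,0,0,0.0222,0.048,-0.035,0,-0.45,0,0,0.0167,0.038,-0.024,0,-0.45]
}}

```text
t: 16.48
eef_pos: [0.4873, 0.0099, 0.0686]
tool_rot: [-0.254, 0.967, -0.0, 0.001]
contact_force: [0.4, 0.5, 0.1]
gripper_width: 0.0235
grip_force: 0.0
```

Request:
{"method": "servo_tool", "body": {
  "increments": [0,0,0.0111,0.026,-0.015,0,-0.45,0,0,0,0,0,0,-0.45,0,0,0,0,0,0.3,-0.45,0,0,0,0,0,0.3,-0.45]
}}

```text
t: 16.98
eef_pos: [0.4903, 0.0083, 0.1586]
tool_rot: [-0.262, 0.965, 0.0, -0.0]
contact_force: [1.4, -0.8, 0.3]
gripper_width: 0.0235
grip_force: 0.0
```

```bash
cat >> h.py <<'E'
def posts(c):
    for n,b in dict(L=(.46,.52,.2,.26,.086,.099),R=(.46,.52,-.02,.04,.086,.099)).items():
        q=box(pts(c),*b); print(n,len(q),np.round((q.min(0)+q.max(0))/2,4) if len(q) else '')
E
python3 - <<'E'
from h import *
st(); w=cam('wrist','w8'); posts(w); t=cam('top','t8'); posts(t); stub(w); stub(t)
np.save('w8.npy',w,allow_pickle=True)
E
```

```text
t 16.98 p [0.4903 0.0083 0.1586] q [-0.262  0.965  0.    -0.   ] F [ 1.4 -0.8  0.3] w 0.0235 j [-0.14  0.01  1.74 -0.    1.4  -2.24]
L 324 [0.488  0.2303 0.0903]
R 338 [0.4868 0.0095 0.0902]
L 31 [0.4897 0.2332 0.0912]
R 8 [0.4843 0.0127 0.0907]
stub n 265 [0.4758 0.0995 0.0818] [0.011 0.011 0.013]
stub n 19 [0.4777 0.1015 0.0864] [0.009 0.009 0.006]
```

View pics/w8.png

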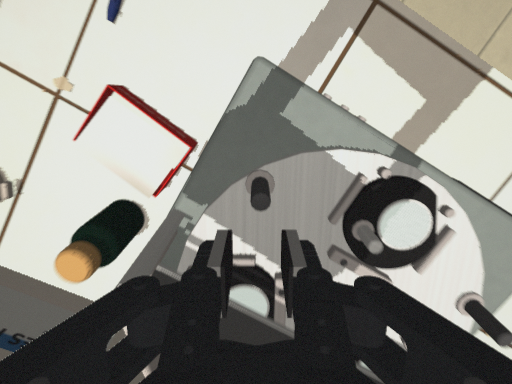

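The view shows the table in its new detent: posts at (262,190) and (480,315), the second disc at about (392,222), and its stub at (370,238) on the hub side. It needs about 120° clockwise. I'll straddle the stub loosely and follow the arc.

Request:
{"method": "servo_tool", "body": {
  "increments": [0,0,-0.109,-0.0107,0.0676,0,-0.6,0,0,-0.109,-0.0107,0.0676,0,-0.6,0,0,-0.109,-0.0107,0.0676,0,-0.6,0,0,-0.109,-0.0107,0.0676,0,-0.6,0,0,-0.109,-0.0107,0.0676,0,-0.6]
}}

```text
t: 17.7
eef_pos: [0.4824, 0.0592, 0.1571]
tool_rot: [0.165, 0.986, -0.0, -0.0]
contact_force: [0.6, 0.4, -0.1]
gripper_width: 0.0172
grip_force: 0.0
```

Request:
{"method": "servo_tool", "body": {
  "increments": [0,0,-0.109,-0.0107,0.0676,0,-0.6,0,0,-0.109,-0.0107,0.0676,0,-0.6,0,0,-0.109,-0.0107,0.0676,0,-0.6,0,0,-0.109,-0.0107,0.0676,0,-0.6,0,0,0,0,0,0,-0.6]
}}

```text
t: 18.32
eef_pos: [0.476, 0.0998, 0.1572]
tool_rot: [0.484, 0.875, -0.0, -0.0]
contact_force: [0.2, 0.5, 1.0]
gripper_width: 0.0171
grip_force: 0.0
```

```bash
cat >> h.py <<'E'
def disc(c,z=.056,th=70,ax=.5523,ay=.1212):
    # centre of the black disc rim: fit circle to outline of dark pixels with disc-top height
    P=pts(c); g=c['img'].max(-1)
    m=((g<th)&(abs(P[...,2]-z)<.004)&(abs(P[...,0]-(ax-.088))<.055)&(abs(P[...,1]-ay)<.05)).astype(np.uint8)
    m=cv2.morphologyEx(m,cv2.MORPH_OPEN,np.ones((3,3),np.uint8))
    q=P[m>0]
    if len(q)<50: print('disc none',len(q)); return
    h=cv2.convexHull((q[:,:2]*1e5).astype(np.int32))[:,0]/1e5
    A=np.c_[2*h,np.ones(len(h))]
    for _ in range(5):
        s=np.linalg.lstsq(A,(h**2).sum(1),rcond=None)[0]; r=np.sqrt(s[2]+s[0]**2+s[1]**2); e=np.hypot(*(h-s[:2]).T)-r; k=abs(e)<max(.0015,2*np.median(abs(e))); h,A=h[k],A[k]
    print('disc',np.round(s[:2],4),'r',round(r,4),len(h))
E
python3 - <<'E'
from h import *
st(); w=cam('wrist','w9'); stub(w); disc(w); w=np.load('w8.npy',allow_pickle=True).item(); disc(w)
w=np.load('w6.npy',allow_pickle=True).item(); disc(w)
E
```

```text
t 18.32 p [0.476  0.0998 0.1572] q [ 0.484  0.875 -0.    -0.   ] F [0.2 0.5 1. ] w 0.0171 j [ 0.05  0.    1.75 -0.    1.39 -0.51]
stub n 241 [0.4761 0.1004 0.082 ] [0.01  0.011 0.014]
disc [0.4606 0.1204] r 0.0395 28
disc [0.4625 0.1207] r 0.0418 26
disc [0.4676 0.1225] r 0.0395 59
```

```bash
python3 - <<'E'
import numpy as np
C=np.array([.461,.121]); th=np.linspace(306,175,21)
p=C+.0257*np.c_[np.cos(np.radians(th)),np.sin(np.radians(th))]
d=np.round(np.diff(p,axis=0)/.15,3)
print(p[0],p[-1]); print([(float(a),float(b)) for a,b in d])
E
```

```text
[0.47610608 0.10020826] [0.4353978 0.1232399]
[(-0.016, -0.011), (-0.018, -0.009), (-0.018, -0.007), (-0.019, -0.004), (-0.019, -0.002), (-0.02, 0.0), (-0.019, 0.002), (-0.019, 0.004), (-0.018, 0.007), (-0.018, 0.009), (-0.016, 0.011), (-0.015, 0.012), (-0.014, 0.014), (-0.012, 0.016), (-0.01, 0.017), (-0.008, 0.018), (-0.006, 0.019), (-0.004, 0.019), (-0.002, 0.02), (0.001, 0.02)]
```

Request:
{"method": "servo_tool", "body": {
  "increments": [0,0,0,0,0,-0.25,-0.6,0,0,0,0,0,-0.25,-0.6,0,0,0,0,0,-0.108,-0.6,0,0,0,0,0,0,-0.6]
}}

```text
t: 18.88
eef_pos: [0.4762, 0.099, 0.066]
tool_rot: [0.484, 0.875, -0.0, -0.001]
contact_force: [0.5, -0.9, 0.6]
gripper_width: 0.0171
grip_force: 0.0
```

Request:
{"method": "servo_tool", "body": {
  "increments": [0,0,-0.068,-0.016,-0.011,0,-0.6,0,0,-0.068,-0.018,-0.009,0,-0.6,0,0,-0.068,-0.018,-0.007,0,-0.6,0,0,-0.068,-0.019,-0.004,0,-0.6,0,0,-0.068,-0.019,-0.002,0,-0.6]
}}

```text
t: 19.5
eef_pos: [0.464, 0.0943, 0.0683]
tool_rot: [0.699, 0.715, 0.001, 0.001]
contact_force: [2.4, -0.5, 0.1]
gripper_width: 0.0172
grip_force: 1.0
```

Request:
{"method": "servo_tool", "body": {
  "increments": [0,0,-0.068,-0.02,0,0,-0.6,0,0,-0.068,-0.019,0.002,0,-0.6,0,0,-0.068,-0.019,0.004,0,-0.6,0,0,-0.068,-0.018,0.007,0,-0.6,0,0,-0.068,-0.018,0.009,0,-0.6]
}}

```text
t: 20.12
eef_pos: [0.45, 0.0975, 0.0683]
tool_rot: [0.863, 0.506, 0.001, 0.001]
contact_force: [2.0, -1.3, 1.7]
gripper_width: 0.0174
grip_force: 1.3
```

Request:
{"method": "servo_tool", "body": {
  "increments": [0,0,-0.068,-0.016,0.011,0,-0.6,0,0,-0.068,-0.015,0.012,0,-0.6,0,0,-0.068,-0.014,0.014,0,-0.6,0,0,-0.068,-0.012,0.016,0,-0.6,0,0,-0.068,-0.01,0.017,0,-0.6]
}}

```text
t: 20.75
eef_pos: [0.44, 0.1079, 0.0683]
tool_rot: [0.966, 0.26, 0.001, 0.001]
contact_force: [1.9, -3.6, 1.2]
gripper_width: 0.0173
grip_force: 2.0
```

Request:
{"method": "servo_tool", "body": {
  "increments": [0,0,-0.068,-0.008,0.018,0,-0.6,0,0,-0.068,-0.006,0.019,0,-0.6,0,0,-0.068,-0.004,0.019,0,-0.6,0,0,-0.068,-0.002,0.02,0,-0.6,0,0,0,0,0,0,-0.6]
}}

```text
t: 21.38
eef_pos: [0.4365, 0.1196, 0.0678]
tool_rot: [0.999, 0.051, 0.001, -0.0]
contact_force: [-0.3, -0.6, -0.7]
gripper_width: 0.0172
grip_force: 0.5
```

```bash
python3 - <<'E'
from h import *
st(); w=cam('wrist','w10'); stub(w); disc(w); t=cam('top'); disc(t); check(w)
q=pts(w); g=w['img'].max(-1); m=(abs(q[...,2]-.084)<.004)&(abs(q[...,1]-.12)<.02)&(abs(q[...,0]-.437)<.02)&(g>80); print(m.sum(),np.round(np.median(q[m],0),4) if m.any() else '')
E
```

```text
t 21.38 p [0.4365 0.1196 0.0678] q [ 0.999  0.051  0.001 -0.   ] F [-0.3 -0.6 -0.7] w 0.0172 j [0.1  0.01 1.93 0.   1.2  1.57]
stub n 2045 [0.4364 0.1196 0.084 ] [0.025 0.044 0.018]
disc [0.4585 0.1211] r 0.0399 46
disc none 0
stub n 2045 [0.4364 0.1196 0.084 ] [0.025 0.044 0.018]
[(np.float64(-0.018), [0.4945]), (np.float64(-0.014), [0.4965]), (np.float64(-0.01), [0.497]), (np.float64(-0.006), [0.496]), (np.float64(-0.002), [0.495]), (np.float64(0.002), [0.494]), (np.float64(0.006), [0.4935]), (np.float64(0.01), [0.492]), (np.float64(0.014), [0.4915]), (np.float64(0.018), [0.4905])]
575 [0.4353 0.1161 0.0867]
```

The disc is still 13° short. I'll finish the turn, then press from outside.

Request:
{"method": "servo_tool", "body": {
  "increments": [0,0,-0.03,0,0.02,0,-0.6,0,0,-0.03,0,0.018,0,-0.6,0,0,0,0,-0.01,0,-0.6,0,0,0,0,0,0.24,-0.6,0,0,0,-0.167,-0.014,0,-1]
}}

```text
t: 22.1
eef_pos: [0.4123, 0.1216, 0.1046]
tool_rot: [1.0, 0.005, 0.002, -0.0]
contact_force: [-0.8, 0.3, 0.9]
gripper_width: 0.0011
grip_force: 0.0
```

Request:
{"method": "servo_tool", "body": {
  "increments": [0,0,0,0,0,0,-1,0,0,0,0,0,-0.255,-1,0,0,0,0,0,0,-1]
}}

```text
t: 22.48
eef_pos: [0.4097, 0.1214, 0.0625]
tool_rot: [1.0, 0.004, -0.002, 0.0]
contact_force: [-0.2, 0.1, 0.8]
gripper_width: -0.0
grip_force: 0.0
```

Request:
{"method": "servo_tool", "body": {
  "increments": [0,0,0,0.02,0,0,-1,0,0,0,0.02,0,0,-1,0,0,0,0.015,0,0,-1,0,0,0,0.015,0,0,-1,0,0,0,0.01,0,0,-1]
}}

```text
t: 23.1
eef_pos: [0.4229, 0.1217, 0.0642]
tool_rot: [1.0, 0.003, 0.0, -0.0]
contact_force: [-1.8, -0.4, 0.2]
gripper_width: -0.0001
grip_force: 0.4
```

```bash
python3 - <<'E'
from h import *
st(); w=cam('wrist','w11'); disc(w); check(w)
E
```

```text
t 23.1 p [0.4229 0.1217 0.0642] q [ 1.     0.003  0.    -0.   ] F [-1.8 -0.4  0.2] w -0.0001 j [ 0.1  -0.01  1.96  0.    1.19  1.67]
disc [0.4643 0.1212] r 0.0397 55
stub n 1775 [0.4362 0.121  0.084 ] [0.016 0.027 0.018]
[(np.float64(-0.018), [0.4985]), (np.float64(-0.014), [0.4985]), (np.float64(-0.01), [0.4985]), (np.float64(-0.006), [0.4985]), (np.float64(-0.002), [0.4985]), (np.float64(0.002), [0.4985]), (np.float64(0.006), [0.4985]), (np.float64(0.01), [0.4985]), (np.float64(0.014), [0.4985]), (np.float64(0.018), [0.4985])]
```

Request:
{"method": "servo_tool", "body": {
  "increments": [0,0,0,0.015,0,0,-1,0,0,0,0.01,0,0,-1,0,0,0,0.01,0,0,-1,0,0,0,0,0,0,-1]
}}

```text
t: 23.65
eef_pos: [0.4269, 0.1216, 0.0637]
tool_rot: [1.0, 0.003, -0.001, -0.0]
contact_force: [-9.5, -0.1, 2.5]
gripper_width: 0.0004
grip_force: 4.5
```

Request:
{"method": "servo_tool", "body": {
  "increments": [0,0,0,0.01,0,0,-1,0,0,0,0,0,0,-1]
}}

```text
t: 23.9
eef_pos: [0.4274, 0.1217, 0.0634]
tool_rot: [1.0, 0.003, -0.003, 0.0]
contact_force: [-16.4, -0.1, 5.1]
gripper_width: 0.0002
grip_force: 8.8
```

```bash
python3 - <<'E'
from h import *
st(); w=cam('wrist','w12'); disc(w); check(w)
E
```

```text
t 23.9 p [0.4274 0.1217 0.0634] q [ 1.     0.003 -0.003  0.   ] F [-16.4  -0.1   5.1] w 0.0002 j [0.1  0.01 1.95 0.   1.19 1.67]
disc [0.4681 0.1213] r 0.0397 55
stub n 1794 [0.4408 0.121  0.084 ] [0.016 0.027 0.018]
[(np.float64(-0.018), [0.502]), (np.float64(-0.014), [0.502]), (np.float64(-0.01), [0.502]), (np.float64(-0.006), [0.502]), (np.float64(-0.002), [0.502]), (np.float64(0.002), [0.502]), (np.float64(0.006), [0.5025]), (np.float64(0.01), [0.5025]), (np.float64(0.014), [0.5025]), (np.float64(0.018), [0.5025])]
```

Request:
{"method": "servo_tool", "body": {
  "increments": [0,0,0,-0.05,0,0,-1,0,0,0,0,0,0.3,-1,0,0,0,0,0,0.3,-0.45,0,0,-0.0833,0.1138,0.1835,0,-0.45,0,0,-0.0833,0.1138,0.1835,0,-0.45]
}}

```text
t: 24.58
eef_pos: [0.4569, 0.1774, 0.1551]
tool_rot: [0.992, -0.13, 0.001, -0.0]
contact_force: [1.5, -0.8, 1.0]
gripper_width: 0.0234
grip_force: 0.0
```

Request:
{"method": "servo_tool", "body": {
  "increments": [0,0,-0.0833,0.1138,0.1835,0,-0.45,0,0,-0.0833,0.1138,0.1835,0,-0.45,0,0,0,0,0,0,-0.45]
}}

```text
t: 24.95
eef_pos: [0.4908, 0.2331, 0.1538]
tool_rot: [0.967, -0.256, -0.0, -0.0]
contact_force: [-1.0, -0.6, -0.1]
gripper_width: 0.0231
grip_force: 0.0
```

```bash
python3 - <<'E'
from h import *
st(); w=cam('wrist','w13'); posts(w); stub(w); disc(w); check(w)
t=cam('top','t13'); posts(t); stub(t)
E
```

```text
t 24.95 p [0.4908 0.2331 0.1538] q [ 0.967 -0.256 -0.    -0.   ] F [-1.  -0.6 -0.1] w 0.0231 j [0.3  0.12 1.63 0.   1.39 2.39]
L 357 [0.4895 0.231  0.0904]
R 0 
stub n 332 [0.4424 0.1215 0.0817] [0.011 0.011 0.013]
disc [0.4679 0.1214] r 0.0396 53
stub n 332 [0.4424 0.1215 0.0817] [0.011 0.011 0.013]
[(np.float64(-0.018), [0.502, 0.513]), (np.float64(-0.014), [0.502, 0.513]), (np.float64(-0.01), [0.502, 0.513]), (np.float64(-0.006), [0.502, 0.513]), (np.float64(-0.002), [0.502, 0.513]), (np.float64(0.002), [0.502]), (np.float64(0.006), [0.502]), (np.float64(0.01), [0.502]), (np.float64(0.014), [0.502, 0.513]), (np.float64(0.018), [0.502])]
L 0 
R 31 [0.4877 0.0122 0.0907]
stub n 21 [0.4426 0.1235 0.0845] [0.01  0.009 0.011]
```

Disc two is flush. Second table push.

Request:
{"method": "servo_tool", "body": {
  "increments": [0,0,0,-0.014,-0.009,-0.25,-0.45,0,0,0,0,0,-0.2,-0.45,0,0,0,0,0,-0.125,-0.45,0,0,0,0,0,0,-0.45]
}}

```text
t: 25.55
eef_pos: [0.4873, 0.2296, 0.0671]
tool_rot: [0.967, -0.255, -0.001, 0.0]
contact_force: [0.1, -1.0, 0.5]
gripper_width: 0.0234
grip_force: 0.0
```

Request:
{"method": "servo_tool", "body": {
  "increments": [0,0,0.0167,-0.038,-0.023,0,-0.45,0,0,0.0222,-0.049,-0.034,0,-0.45,0,0,0.0278,-0.057,-0.047,0,-0.45,0,0,0.0278,-0.053,-0.052,0,-0.45,0,0,0.0278,-0.048,-0.057,0,-0.45]
}}

```text
t: 26.18
eef_pos: [0.4512, 0.1982, 0.0692]
tool_rot: [0.987, -0.16, 0.001, -0.001]
contact_force: [-0.1, 0.6, -0.3]
gripper_width: 0.0238
grip_force: 0.1
```

Request:
{"method": "servo_tool", "body": {
  "increments": [0,0,0.0278,-0.043,-0.061,0,-0.45,0,0,0.0278,-0.038,-0.064,0,-0.45,0,0,0.0278,-0.032,-0.067,0,-0.45,0,0,0.0278,-0.026,-0.07,0,-0.45,0,0,0.0278,-0.02,-0.072,0,-0.45]
}}

```text
t: 26.8
eef_pos: [0.4274, 0.1481, 0.0691]
tool_rot: [0.999, -0.052, 0.001, -0.0]
contact_force: [-1.4, 2.3, 0.5]
gripper_width: 0.0235
grip_force: 1.0
```

Request:
{"method": "servo_tool", "body": {
  "increments": [0,0,0.0278,-0.014,-0.073,0,-0.45,0,0,0.0278,-0.007,-0.074,0,-0.45,0,0,0.0278,-0.001,-0.074,0,-0.45,0,0,0.0278,0.006,-0.074,0,-0.45,0,0,0.0278,0.012,-0.073,0,-0.45]
}}

```text
t: 27.42
eef_pos: [0.4269, 0.0928, 0.069]
tool_rot: [0.998, 0.057, 0.001, -0.0]
contact_force: [-1.0, 1.3, -0.1]
gripper_width: 0.0236
grip_force: 0.9
```

Request:
{"method": "servo_tool", "body": {
  "increments": [0,0,0.0278,0.019,-0.072,0,-0.45,0,0,0.0278,0.025,-0.07,0,-0.45,0,0,0.0278,0.031,-0.068,0,-0.45,0,0,0.0278,0.037,-0.065,0,-0.45,0,0,0.0278,0.042,-0.061,0,-0.45]
}}

```text
t: 28.05
eef_pos: [0.4501, 0.0423, 0.069]
tool_rot: [0.986, 0.166, 0.001, 0.0]
contact_force: [-6.0, 6.1, 2.2]
gripper_width: 0.0235
grip_force: 4.1
```

Request:
{"method": "servo_tool", "body": {
  "increments": [0,0,0.0278,0.047,-0.057,0,-0.45,0,0,0.0278,0.052,-0.053,0,-0.45,0,0,0.0278,0.057,-0.048,0,-0.45,0,0,0.0222,0.048,-0.035,0,-0.45,0,0,0.0167,0.038,-0.024,0,-0.45]
}}

```text
t: 28.68
eef_pos: [0.4867, 0.0098, 0.0689]
tool_rot: [0.966, 0.259, 0.001, 0.0]
contact_force: [0.4, -0.4, -0.2]
gripper_width: 0.0232
grip_force: 0.0
```

Request:
{"method": "servo_tool", "body": {
  "increments": [0,0,0.0111,0.026,-0.015,0,-0.45,0,0,0,0,0,0,-0.45,0,0,0,0,0,0.3,-0.45,0,0,0,0,0,0.3,-0.45]
}}

```text
t: 29.18
eef_pos: [0.4897, 0.0082, 0.1589]
tool_rot: [0.964, 0.267, -0.0, -0.0]
contact_force: [1.0, 0.0, -0.4]
gripper_width: 0.0236
grip_force: 0.0
```

```bash
python3 - <<'E'
from h import *
st(); w=cam('wrist','w14'); posts(w); stub(w); disc(w); t=cam('top','t14'); posts(t); stub(t); disc(t)
np.save('w14.npy',w,allow_pickle=True)
a=cv2.resize(t['img'][140:265,190:335,::-1],None,fx=3,fy=3,interpolation=cv2.INTER_CUBIC)
b=np.zeros((384,800,3),np.uint8); b[:375,:435]=a; b[:384,435:800]=w['img'][:, 147:512,::-1]; cv2.imwrite('pics/c14.png',b)
E
```

```text
t 29.18 p [0.4897 0.0082 0.1589] q [ 0.964  0.267 -0.    -0.   ] F [ 1.   0.  -0.4] w 0.0236 j [-0.14  0.01  1.74  0.    1.4   0.89]
L 0 
R 339 [0.4878 0.0095 0.0903]
stub n 342 [0.442  0.1382 0.0817] [0.011 0.011 0.013]
disc [0.4604 0.1204] r 0.0397 37
L 30 [0.4899 0.2329 0.091 ]
R 6 [0.4842 0.0114 0.0908]
stub n 20 [0.4423 0.1396 0.082 ] [0.009 0.009 0.013]
disc [0.4611 0.1204] r 0.0366 20
```

View pics/c14.png

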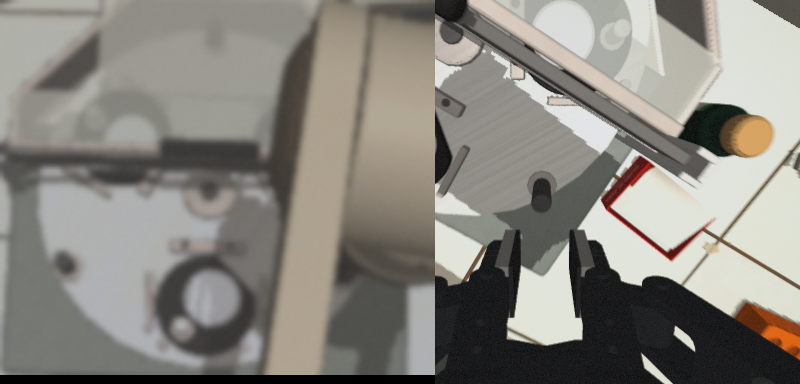

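The composite shows the third nest in front, with the disc at (208,300), its stub at (182,328) and the posts in place. The stub needs about 44° counter-clockwise, so I push it in −y with shut fingers.

Request:
{"method": "servo_tool", "body": {
  "increments": [0,0,-0.086,-0.0853,0.26,0,-1,0,0,-0.086,-0.0853,0.26,0,-1,0,0,-0.086,-0.0853,0.26,0,-1,0,0,-0.086,-0.0853,0.26,0,-1,0,0,0,0,0,0,-1]
}}

```text
t: 29.9
eef_pos: [0.4379, 0.1659, 0.1576]
tool_rot: [1.0, 0.0, -0.0, -0.0]
contact_force: [-0.0, -0.7, -0.4]
gripper_width: 0.0002
grip_force: 0.0
```

Request:
{"method": "servo_tool", "body": {
  "increments": [0,0,0,0,0,-0.3,-1,0,0,0,0,0,-0.3,-1,0,0,0,0,0,-0.033,-1,0,0,0,0,-0.03,0,-1,0,0,0,0,-0.03,0,-1]
}}

```text
t: 30.52
eef_pos: [0.44, 0.1547, 0.0646]
tool_rot: [1.0, -0.0, 0.001, -0.0]
contact_force: [0.5, 2.0, 1.3]
gripper_width: 0.0
grip_force: 0.9
```

Request:
{"method": "servo_tool", "body": {
  "increments": [0,0,0,0,-0.025,0,-1,0,0,0,0,-0.025,0,-1,0,0,0,0,-0.025,0,-1,0,0,0,0,-0.015,0,-1,0,0,0,0,0,0,-1]
}}

```text
t: 31.15
eef_pos: [0.4391, 0.1413, 0.0629]
tool_rot: [1.0, -0.0, 0.0, 0.0]
contact_force: [0.2, 0.1, -0.5]
gripper_width: 0.0003
grip_force: 0.1
```

```bash
python3 - <<'E'
from h import *
st(); w=cam('wrist','w15'); stub(w,(.4,.5,.09,.1265,.075,.093)); disc(w); check(w)
E
```

```text
t 31.15 p [0.4391 0.1413 0.0629] q [ 1. -0.  0.  0.] F [ 0.2  0.1 -0.5] w 0.0003 j [ 0.14  0.04  1.92 -0.    1.19  1.72]
stub n 437 [0.4367 0.1209 0.0819] [0.008 0.009 0.014]
disc [0.4597 0.1189] r 0.04 49
stub n 1737 [0.4416 0.1353 0.084 ] [0.017 0.038 0.018]
[(np.float64(-0.018), [0.4935]), (np.float64(-0.014), [0.494]), (np.float64(-0.01), [0.4945]), (np.float64(-0.006), [0.495]), (np.float64(-0.002), [0.495]), (np.float64(0.002), [0.4955]), (np.float64(0.006), [0.496]), (np.float64(0.01), [0.496]), (np.float64(0.014), [0.4965]), (np.float64(0.018), [0.4955])]
```

Request:
{"method": "servo_tool", "body": {
  "increments": [0,0,0,0,-0.012,0,-1,0,0,0,0,0.022,0,-1,0,0,0,0,0,0.24,-1,0,0,0,-0.194,-0.147,0,-1,0,0,0,0,0,0,-1]
}}

```text
t: 31.82
eef_pos: [0.409, 0.1204, 0.0992]
tool_rot: [1.0, -0.0, 0.0, 0.0]
contact_force: [0.3, 0.7, 0.0]
gripper_width: -0.0
grip_force: 0.0
```

Request:
{"method": "servo_tool", "body": {
  "increments": [0,0,0,0,0,-0.23,-1,0,0,0,0,0,0,-1,0,0,0,0.03,0,0,-1,0,0,0,0.03,0,0,-1,0,0,0,0.02,0,0,-1]
}}

```text
t: 32.45
eef_pos: [0.4226, 0.121, 0.065]
tool_rot: [1.0, -0.0, 0.0, -0.0]
contact_force: [-0.7, -0.2, 0.2]
gripper_width: 0.0
grip_force: 0.4
```

Request:
{"method": "servo_tool", "body": {
  "increments": [0,0,0,0.015,0,0,-1,0,0,0,0.01,0,0,-1,0,0,0,0,0,0,-1]
}}

```text
t: 32.83
eef_pos: [0.4257, 0.1209, 0.0644]
tool_rot: [1.0, -0.0, -0.0, -0.0]
contact_force: [-1.3, -1.0, -0.5]
gripper_width: -0.0
grip_force: 0.5
```

```bash
python3 - <<'E'
from h import *
st(); w=cam('wrist','w16'); disc(w); check(w)
E
```

```text
t 32.83 p [0.4257 0.1209 0.0644] q [ 1. -0. -0. -0.] F [-1.3 -1.  -0.5] w -0.0 j [ 0.1  -0.    1.96  0.    1.19  1.67]
disc [0.467  0.1187] r 0.0398 47
stub n 1753 [0.4391 0.1202 0.084 ] [0.016 0.027 0.018]
[(np.float64(-0.018), [0.5005]), (np.float64(-0.014), [0.5005]), (np.float64(-0.01), [0.5005]), (np.float64(-0.006), [0.501]), (np.float64(-0.002), [0.501]), (np.float64(0.002), [0.5015]), (np.float64(0.006), [0.502]), (np.float64(0.01), [0.502]), (np.float64(0.014), [0.5025]), (np.float64(0.018), [0.501])]
```

Request:
{"method": "servo_tool", "body": {
  "increments": [0,0,0,0.008,0,0,-1,0,0,0,0.008,0,0,-1,0,0,0,0.008,0,0,-1,0,0,0,0,0,0,-1]
}}

```text
t: 33.38
eef_pos: [0.4275, 0.1209, 0.0638]
tool_rot: [1.0, -0.0, -0.002, 0.0]
contact_force: [-15.9, -0.6, 5.4]
gripper_width: -0.0
grip_force: 8.5
```

```bash
python3 - <<'E'
from h import *
st(); w=cam('wrist','w17'); disc(w); check(w)
E
```

```text
t 33.38 p [0.4275 0.1209 0.0638] q [ 1.    -0.    -0.002  0.   ] F [-15.9  -0.6   5.4] w -0.0 j [0.1  0.   1.95 0.   1.19 1.67]
disc [0.4679 0.1187] r 0.0399 43
stub n 1791 [0.4409 0.1202 0.084 ] [0.016 0.027 0.018]
[(np.float64(-0.018), [0.502]), (np.float64(-0.014), [0.502]), (np.float64(-0.01), [0.502]), (np.float64(-0.006), [0.502]), (np.float64(-0.002), [0.502]), (np.float64(0.002), [0.502]), (np.float64(0.006), [0.502]), (np.float64(0.01), [0.5025]), (np.float64(0.014), [0.5025]), (np.float64(0.018), [0.5025])]
```

Disc three is flush. On to the left post for the third push.

Request:
{"method": "servo_tool", "body": {
  "increments": [0,0,0,-0.05,0,0,-1,0,0,0,0,0,0.3,-1,0,0,0,0,0,0.3,-0.45,0,0,-0.0833,0.1138,0.1835,0,-0.45,0,0,-0.0833,0.1138,0.1835,0,-0.45]
}}

```text
t: 34.05
eef_pos: [0.4568, 0.1766, 0.1554]
tool_rot: [0.991, -0.133, 0.001, -0.0]
contact_force: [1.2, -1.9, 0.5]
gripper_width: 0.0237
grip_force: 0.0
```

Request:
{"method": "servo_tool", "body": {
  "increments": [0,0,-0.0833,0.1138,0.1835,0,-0.45,0,0,-0.0833,0.1138,0.1835,0,-0.45,0,0,0,0,0,0,-0.45]
}}

```text
t: 34.42
eef_pos: [0.4907, 0.2324, 0.1542]
tool_rot: [0.966, -0.259, 0.0, -0.0]
contact_force: [-0.7, 0.2, -0.3]
gripper_width: 0.0237
grip_force: 0.0
```

```bash
python3 - <<'E'
from h import *
st(); w=cam('wrist','w18'); posts(w); disc(w); check(w)
t=cam('top','t18'); s=cam('scene','s18'); np.save('s18.npy',s,allow_pickle=True)
a=cv2.resize(t['img'][140:265,190:335,::-1],None,fx=2.75,fy=3,interpolation=cv2.INTER_CUBIC)
b=cv2.resize(s['img'][145:265,165:305,::-1],None,fx=2.8,fy=3.125,interpolation=cv2.INTER_CUBIC)
cv2.imwrite('pics/c18.png',np.hstack([a,b]))
E
```

```text
t 34.42 p [0.4907 0.2324 0.1542] q [ 0.966 -0.259  0.    -0.   ] F [-0.7  0.2 -0.3] w 0.0237 j [0.3  0.12 1.63 0.   1.39 2.39]
L 353 [0.4892 0.2309 0.0905]
R 0 
disc [0.4679 0.1192] r 0.0396 40
stub n 328 [0.4421 0.1193 0.0817] [0.011 0.011 0.013]
[(np.float64(-0.018), [0.502, 0.5095]), (np.float64(-0.014), [0.502, 0.513]), (np.float64(-0.01), [0.502]), (np.float64(-0.006), [0.502]), (np.float64(-0.002), [0.502]), (np.float64(0.002), [0.502, 0.513]), (np.float64(0.006), [0.502]), (np.float64(0.01), [0.502]), (np.float64(0.014), [0.502, 0.513]), (np.float64(0.018), [0.502, 0.513])]
```

View pics/c18.png

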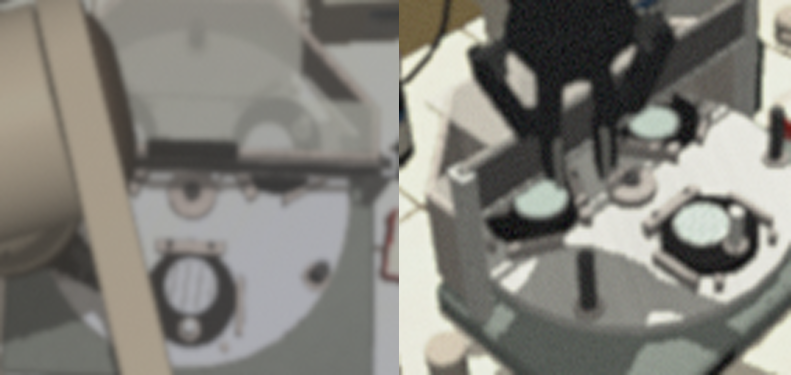

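The composite shows the front disc aligned, its stub outward at (190,328), with the other two seated at their bars. Third push.

Request:
{"method": "servo_tool", "body": {
  "increments": [0,0,0,-0.014,-0.006,-0.25,-0.45,0,0,0,0,0,-0.2,-0.45,0,0,0,0,0,-0.125,-0.45,0,0,0,0,0,0,-0.45]
}}

```text
t: 35.08
eef_pos: [0.4872, 0.2293, 0.0674]
tool_rot: [0.966, -0.259, -0.001, 0.0]
contact_force: [0.3, 0.2, 0.5]
gripper_width: 0.0235
grip_force: 0.0
```

Request:
{"method": "servo_tool", "body": {
  "increments": [0,0,0.0167,-0.038,-0.023,0,-0.45,0,0,0.0222,-0.049,-0.034,0,-0.45,0,0,0.0278,-0.057,-0.047,0,-0.45,0,0,0.0278,-0.053,-0.052,0,-0.45,0,0,0.0278,-0.048,-0.057,0,-0.45]
}}

```text
t: 35.7
eef_pos: [0.4511, 0.1979, 0.0695]
tool_rot: [0.987, -0.164, 0.001, -0.001]
contact_force: [-0.0, 0.1, -0.0]
gripper_width: 0.0232
grip_force: 0.1
```

Request:
{"method": "servo_tool", "body": {
  "increments": [0,0,0.0278,-0.043,-0.061,0,-0.45,0,0,0.0278,-0.038,-0.064,0,-0.45,0,0,0.0278,-0.032,-0.067,0,-0.45,0,0,0.0278,-0.026,-0.07,0,-0.45,0,0,0.0278,-0.02,-0.072,0,-0.45]
}}

```text
t: 36.33
eef_pos: [0.4273, 0.1478, 0.0695]
tool_rot: [0.998, -0.055, 0.001, -0.0]
contact_force: [0.1, 2.8, 0.4]
gripper_width: 0.0233
grip_force: 1.0
```

Request:
{"method": "servo_tool", "body": {
  "increments": [0,0,0.0278,-0.014,-0.073,0,-0.45,0,0,0.0278,-0.007,-0.074,0,-0.45,0,0,0.0278,-0.001,-0.074,0,-0.45,0,0,0.0278,0.006,-0.074,0,-0.45,0,0,0.0278,0.012,-0.073,0,-0.45]
}}

```text
t: 36.95
eef_pos: [0.4268, 0.0924, 0.0694]
tool_rot: [0.999, 0.054, 0.001, -0.0]
contact_force: [-2.0, 2.8, 1.0]
gripper_width: 0.0233
grip_force: 0.9
```

Request:
{"method": "servo_tool", "body": {
  "increments": [0,0,0.0278,0.019,-0.072,0,-0.45,0,0,0.0278,0.025,-0.07,0,-0.45,0,0,0.0278,0.031,-0.068,0,-0.45,0,0,0.0278,0.037,-0.065,0,-0.45,0,0,0.0278,0.042,-0.061,0,-0.45]
}}

```text
t: 37.58
eef_pos: [0.4499, 0.0421, 0.0693]
tool_rot: [0.987, 0.162, 0.001, -0.0]
contact_force: [-6.2, 7.1, 1.6]
gripper_width: 0.0234
grip_force: 4.8
```

Request:
{"method": "servo_tool", "body": {
  "increments": [0,0,0.0278,0.047,-0.057,0,-0.45,0,0,0.0278,0.052,-0.053,0,-0.45,0,0,0.0278,0.057,-0.048,0,-0.45,0,0,0.0222,0.048,-0.035,0,-0.45,0,0,0.0167,0.038,-0.024,0,-0.45]
}}

```text
t: 38.2
eef_pos: [0.4866, 0.0095, 0.0693]
tool_rot: [0.967, 0.256, 0.001, 0.0]
contact_force: [-0.7, 0.5, -0.0]
gripper_width: 0.0235
grip_force: 0.0
```

Request:
{"method": "servo_tool", "body": {
  "increments": [0,0,0.0111,0.026,-0.015,0,-0.45,0,0,0,0,0,0,-0.45,0,0,0,0,0,0.3,-0.45,0,0,0,0,0,0.3,-0.45]
}}

```text
t: 38.7
eef_pos: [0.4895, 0.0079, 0.1592]
tool_rot: [0.965, 0.263, -0.0, -0.0]
contact_force: [0.6, -1.1, 0.4]
gripper_width: 0.0234
grip_force: 0.0
```

```bash
python3 - <<'E'
from h import *
st(); w=cam('wrist','w19'); posts(w); disc(w); check(w); t=cam('top','t19'); posts(t);stub(t)
E
```

```text
t 38.7 p [0.4895 0.0079 0.1592] q [ 0.965  0.263 -0.    -0.   ] F [ 0.6 -1.1  0.4] w 0.0234 j [-0.14  0.01  1.74  0.    1.4   0.9 ]
L 0 
R 335 [0.4879 0.0098 0.0905]
disc [0.4681 0.122 ] r 0.0401 33
stub n 320 [0.4426 0.1216 0.0817] [0.011 0.011 0.013]
[(np.float64(-0.018), [0.5015, 0.51]), (np.float64(-0.014), [0.5015]), (np.float64(-0.01), [0.5015]), (np.float64(-0.006), [0.5015]), (np.float64(-0.002), [0.501]), (np.float64(0.002), [0.501]), (np.float64(0.006), [0.501]), (np.float64(0.01), [0.5015]), (np.float64(0.014), [0.5015]), (np.float64(0.018), [0.5015])]
L 29 [0.4897 0.2328 0.0926]
R 6 [0.4842 0.0116 0.0911]
stub n 19 [0.4428 0.1235 0.0841] [0.009 0.009 0.013]
```

The first nest is back at the front, its disc still flush. Moving above the handle, I'll check the two rear discs through the roof.

Request:
{"method": "servo_tool", "body": {
  "increments": [0,0,0.11,0,0,0.3,-0.3,0,0,0.11,0,0,0.3,-0.3,0,0,0.11,0.118,0.1843,0,-0.3,0,0,0.11,0.118,0.1843,0,-0.3,0,0,0.11,0.118,0.1843,0,-0.3]
}}

```text
t: 39.42
eef_pos: [0.5434, 0.0916, 0.2478]
tool_rot: [0.764, 0.645, -0.0, -0.0]
contact_force: [1.0, -0.8, 0.1]
gripper_width: 0.0299
grip_force: 0.0
```

Request:
{"method": "servo_tool", "body": {
  "increments": [0,0,0.11,0.118,0.1843,0,-0.3,0,0,0,0,0,0,-0.3]
}}

```text
t: 39.67
eef_pos: [0.5612, 0.1198, 0.2471]
tool_rot: [0.706, 0.708, -0.0, -0.001]
contact_force: [-0.1, 0.1, -0.1]
gripper_width: 0.0304
grip_force: 0.0
```

```bash
python3 - <<'E'
from h import *
st(); w=cam('wrist','w20'); np.save('w20.npy',w,allow_pickle=True); disc(w); check(w)
q=box(pts(w),.545,.575,.07,.17,.16,.19); print(len(q),np.round((q.min(0)+q.max(0))/2,4),np.median(q,0))
# warp z=.056 plane to ortho view of each nest: rows along nest -x(outward up), 0.25 mm/px
A=np.array([.5523,.1212]); g=w['img'].astype(np.float32)
out=[]
for k in (0,120,240):
    a=np.radians(180+k); e=np.array([np.cos(a),np.sin(a)]); n=np.array([-e[1],e[0]])
    R,S=np.meshgrid(np.linspace(.036,.136,266),np.linspace(-.05,.05,266),indexing='ij')
    X=np.stack([A[0]+R*e[0]+S*n[0],A[1]+R*e[1]+S*n[1],np.full_like(R,.056)],-1)@w['R'].T+w['t']
    u=(X[...,0]/X[...,2]*w['fx']+w['cx']).astype(np.float32); v=(X[...,1]/X[...,2]*w['fy']+w['cy']).astype(np.float32)
    out.append(cv2.remap(g,u,v,cv2.INTER_LINEAR)[...,::-1].astype(np.uint8))
cv2.imwrite('pics/n20.png',np.hstack(out))
E
```

```text
t 39.67 p [0.5612 0.1198 0.2471] q [ 0.706  0.708 -0.    -0.001] F [-0.1  0.1 -0.1] w 0.0304 j [0.08 0.14 1.41 0.   1.59 0.07]
disc [0.4684 0.1221] r 0.0396 40
stub n 147 [0.4426 0.1224 0.0819] [0.01  0.011 0.014]
[(np.float64(-0.018), [0.5015]), (np.float64(-0.014), [0.5015, 0.5125]), (np.float64(-0.01), [0.502, 0.5125]), (np.float64(-0.006), [0.502]), (np.float64(-0.002), [0.502, 0.513]), (np.float64(0.002), [0.5025, 0.513]), (np.float64(0.006), [0.5025]), (np.float64(0.01), [0.5025]), (np.float64(0.014), [0.5025, 0.509, 0.5125]), (np.float64(0.018), [0.5025, 0.5105, 0.513])]
1675 [0.5603 0.1206 0.174 ] [0.56007029 0.12395746 0.17734206]
```

View pics/n20.png

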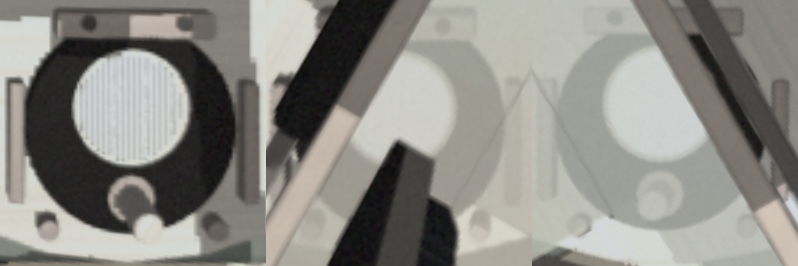

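The rectified nests (tiles at 0, 266 and 532) show each flat against its bar, with stubs outward at (130,195) and (660,195), the middle one hidden by the finger. Closing the sash by pressing on the handle with shut fingers.

Request:
{"method": "servo_tool", "body": {
  "increments": [0,0,0,-0.006,0.005,0,-1,0,0,0,0,0,0,-1,0,0,0,0,0,-0.2,-1,0,0,0,0,0,-0.2,-1,0,0,0,0,0,-0.03,-1]
}}

```text
t: 40.35
eef_pos: [0.5591, 0.1185, 0.1823]
tool_rot: [0.708, 0.706, -0.001, -0.001]
contact_force: [0.0, -0.8, 0.1]
gripper_width: 0.0001
grip_force: 0.0
```

Request:
{"method": "servo_tool", "body": {
  "increments": [0,0,0,0,0,-0.04,-1,0,0,0,0,0,-0.04,-1,0,0,0,0,0,-0.04,-1,0,0,0,0,0,-0.04,-1,0,0,0,0,0,-0.04,-1]
}}

```text
t: 40.98
eef_pos: [0.5602, 0.119, 0.1535]
tool_rot: [0.707, 0.707, 0.0, 0.0]
contact_force: [2.2, -0.3, 3.1]
gripper_width: 0.0001
grip_force: 1.5
```

Request:
{"method": "servo_tool", "body": {
  "increments": [0,0,0,0,0,-0.04,-1,0,0,0,0,0,-0.03,-1,0,0,0,0,0,-0.02,-1,0,0,0,0,0,0,-1]
}}

```text
t: 41.48
eef_pos: [0.5597, 0.119, 0.1398]
tool_rot: [0.707, 0.707, -0.0, -0.0]
contact_force: [-0.1, 0.4, 0.3]
gripper_width: -0.0001
grip_force: 0.0
```

Request:
{"method": "servo_tool", "body": {
  "increments": [0,0,0,0,0,-0.02,-1,0,0,0,0,0,-0.01,-1,0,0,0,0,0,0,-1]
}}

```text
t: 41.85
eef_pos: [0.5599, 0.119, 0.1355]
tool_rot: [0.707, 0.707, -0.0, -0.0]
contact_force: [0.5, 0.0, 0.5]
gripper_width: 0.0002
grip_force: 0.0
```

Request:
{"method": "servo_tool", "body": {
  "increments": [0,0,0,0,0,-0.01,-1,0,0,0,0,0,0,-1]
}}

```text
t: 42.1
eef_pos: [0.56, 0.119, 0.1341]
tool_rot: [0.707, 0.707, -0.0, -0.0]
contact_force: [-0.4, -0.1, 1.6]
gripper_width: 0.0003
grip_force: 0.0
```

Request:
{"method": "servo_tool", "body": {
  "increments": [0,0,0,0,0,-0.01,-1,0,0,0,0,0,0,-1]
}}

```text
t: 42.35
eef_pos: [0.5601, 0.119, 0.133]
tool_rot: [0.707, 0.707, 0.0, 0.0]
contact_force: [-2.7, -0.4, 6.1]
gripper_width: -0.0
grip_force: 2.9
```

Request:
{"method": "servo_tool", "body": {
  "increments": [0,0,0,0,0,-0.01,-1,0,0,0,0,0,0,-1]
}}

```text
t: 42.6
eef_pos: [0.5602, 0.119, 0.1329]
tool_rot: [0.707, 0.707, 0.001, 0.0]
contact_force: [-8.1, -1.1, 22.7]
gripper_width: -0.0002
grip_force: 11.1
```

Request:
{"method": "servo_tool", "body": {
  "increments": [0,0,0,0,0,-0.01,-1,0,0,0,0,0,0,-1]
}}

```text
t: 42.85
eef_pos: [0.5604, 0.119, 0.1328]
tool_rot: [0.707, 0.707, 0.001, 0.001]
contact_force: [-16.4, -1.2, 38.4]
gripper_width: 0.0001
grip_force: 19.3
```

Hard stop reached, so the sash is closed. Retreating for a final check.

Request:
{"method": "servo_tool", "body": {
  "increments": [0,0,0,0,0,0.2,-1,0,0,0,0,0,0.3,-1,0,0,0,-0.1,-0.3,0.2,-1,0,0,0,-0.15,-0.35,0,-1,0,0,0,-0.15,-0.35,0,-1]
}}

```text
t: 43.48
eef_pos: [0.4993, -0.0323, 0.2349]
tool_rot: [0.707, 0.707, 0.0, 0.0]
contact_force: [1.3, -0.3, 0.2]
gripper_width: 0.0001
grip_force: 0.0
```

Request:
{"method": "servo_tool", "body": {
  "increments": [0,0,0,-0.15,-0.35,0,-1,0,0,0,-0.15,-0.35,0,-1,0,0,0,-0.15,-0.35,0,-1,0,0,0,-0.15,-0.35,0,-1,0,0,0,0,0,0,-1]
}}

```text
t: 44.1
eef_pos: [0.4085, -0.244, 0.2344]
tool_rot: [0.709, 0.705, -0.0, -0.0]
contact_force: [-0.5, 1.1, 0.4]
gripper_width: -0.0003
grip_force: 0.0
```

```bash
python3 - <<'E'
from h import *
st(); t=cam('top','t21'); posts(t); stub(t); disc(t)
T0=np.load('top.npy',allow_pickle=True).item()
for n,c in(('before',T0),('now',t)):
    q=box(pts(c),.545,.575,.08,.16,.128,.19); print(n,'handle',len(q),np.median(q,0))
A=np.array([.5523,.1212]); out=[]
for c in (t,T0):
  row=[]
  for k in (0,120,240):
    a=np.radians(180+k); e=np.array([np.cos(a),np.sin(a)]); n=np.array([-e[1],e[0]])
    R,S=np.meshgrid(np.linspace(.036,.136,266),np.linspace(-.05,.05,266),indexing='ij')
    X=np.stack([A[0]+R*e[0]+S*n[0],A[1]+R*e[1]+S*n[1],np.full_like(R,.056)],-1)@c['R'].T+c['t']
    u=(X[...,0]/X[...,2]*c['fx']+c['cx']).astype(np.float32); v=(X[...,1]/X[...,2]*c['fy']+c['cy']).astype(np.float32)
    r=cv2.remap(c['img'].astype(np.float32),u,v,cv2.INTER_CUBIC)[...,::-1]
    if k: r=(r-90)*2
    row.append(np.clip(r,0,255).astype(np.uint8))
  out.append(np.hstack(row))
v=np.vstack(out); cv2.imwrite('pics/n21.png',v)
d=cv2.absdiff(t['img'],T0['img']).max(-1); m=(d>60).astype(np.uint8); nb,_,s,ce=cv2.connectedComponentsWithStats(m)
print([(s[i].tolist()) for i in range(1,nb) if s[i][4]>12 and s[i][1]<290])
E
```

```text
t 44.1 p [ 0.4085 -0.244   0.2344] q [ 0.709  0.705 -0.    -0.   ] F [-0.5  1.1  0.4] w -0.0003 j [-0.7  -0.06  1.65 -0.    1.55 -0.69]
L 30 [0.4905 0.2331 0.0912]
R 30 [0.489  0.0115 0.0918]
stub n 19 [0.4428 0.1235 0.0837] [0.009 0.009 0.011]
disc [0.4685 0.1232] r 0.035 21
before handle 175 [0.56022161 0.12225502 0.13546703]
now handle 160 [0.56084669 0.12103991 0.13168231]
[[432, 203, 80, 107, 4214], [242, 225, 12, 11, 52], [254, 226, 14, 11, 55], [247, 237, 9, 10, 36], [246, 244, 29, 15, 87], [331, 244, 46, 57, 329], [263, 247, 6, 5, 23], [383, 246, 39, 60, 1073]]
```

View pics/n21.png

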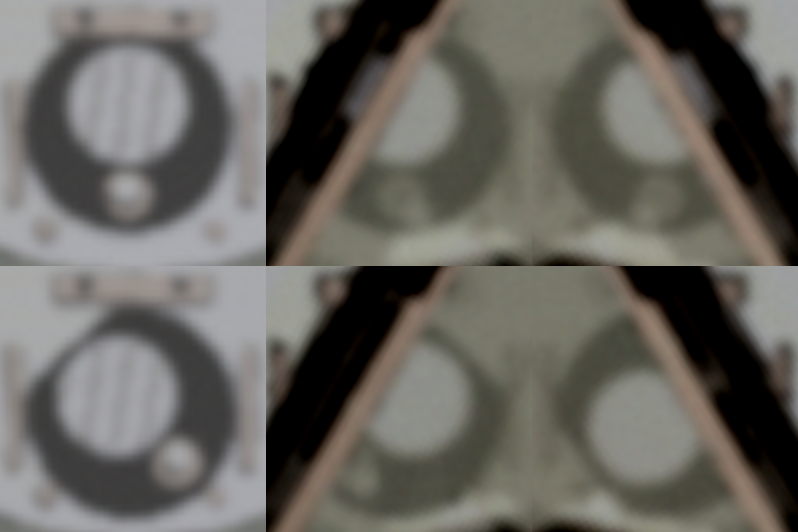

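Top row (now): all three discs have their stubs straight outward at (128,190), (403,198) and (658,198), with the visible flats at the bars. Bottom row is the start state. The handle now sits 4 mm lower than at the start, so the sash had begun slightly raised and the 41 mm lift was full travel. The bystanders are unmoved.

```bash
python3 -c "
from cell import manip
print(manip.finish_job())"
```

```text
the job is handed in; nothing more can be done
None
```

All three discs are set flush against their bars, the turntable is back at its starting detent after one full turn, the sash is closed to its stop, and the job is handed in at about 44 s.

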